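Pour the camera batteries into the tilt-out bin

ROBOT

A 6-joint arm with a two-finger parallel gripper is mounted at the origin on the work surface. World frame = base frame: x ahead of the robot, y to its left, z up, the work surface at z = 0. Lengths are in m, angles in rad, forces in N, time in s.
With the tool pointing down it reaches from about 0.35 to 0.975 m from the base axis. Payload 4.9 kg.
Tool frame: the origin (TCP) lies at the very end of the fingers, on their centre line; the grasp point (between the pads) lies 19 mm behind it (manip.hold_point_z is the distance from the TCP to the grasp point, in m); z points along the fingers, y is the direction in which the jaws open and shut (so a half turn about z gives the same grasp; the last joint's range is limited). The gripper opens to 85 mm and grips with 20 to 120 N. Pads are 22 mm wide; open, the fingers measure 114 mm over their backs; the gripper's body (76 mm by 85 mm) begins 54 mm behind the grasp point. The pads swing forward as they close: fully open they stand 13 mm farther back than shut.
Start: joints at [-1.242, 0.053, 1.613, -0, 1.476, -0.119], TCP at [0.271, -0.563, 0.231] pointing down, gripper open.
Joint ranges: [-3.01, 3.01], [-1.01, 2.22], [0.06, 2.58], [-1.02, 4.17], [0.09, 2.62], [-3.14, 3.14]. Speed limits (rad/s): [2.57, 2.57, 3.14, 3.14, 3.14, 3.14].

INTERFACE

Orientations are given as a unit quaternion [w, x, y, z].
In Python, from plant import manip gives the robot as it stands. The module is installed in compiled form; this text tells all that it offers.
- The arm moves only by the shell command python3 -m creep 'ROWS'. ROWS is JSON, a list of rows, each a list of 7 numbers: the turn, a rotation vector about the tool's x, y, z in degrees, then the shift along the tool's x, y, z in m, then the opening, from 0 (shut) to 1 (fully open). In form: [[ax, ay, az, tx, ty, tz, jaw], ...]. A call has 1 to 20 rows; each row shifts and turns the commanded pose from where the row before left it, along the tool's axes as they then stand; what a row does not reach is not made up. A row lasts 1/12 s, in which the tool goes at most 41.7 mm and 7.16 degrees, less where a joint would pass 70% of its speed; a pose out of reach is approached as far as the arm can. A call is refused whole if a number of a shift passes 0.0417 or a number of a turn 7.16, either way. A call with a gripper value outside its range is refused whole. The fingers move at their own pace and stop on an object; the grip force is fixed at half the most. Time passes only in rows, so rows that do not move let the fingers close. It gives the time, the measured TCP pose, the force and the opening at its end, in the units of the state.
- manip.state(): the state, without advancing time (a new reading comes with each control period).
- manip.grab_frame(name): name is "scene" or "side" or "wrist"; returns the picture (420x560x3 uint8, blue, green, red); there is no depth.
- manip.get_calibration(name): a dict with "fx", "fy", "cx", "cy" (pixels), "xyz" and "attitude" of the camera in the world. Camera axes: x right, y down, z forward; pixel columns grow to the right and rows downward; lengths in m; the calibration is good to about 2 mm. A picture is of the moment at which its call begins: read the wrist's pose just before it. get_calibration takes no time and is no camera call; for the wrist camera it gives the pose at the moment of the call.
- manip.job_done(): hands the job in, once; it reports no verdict.
Trained networks look in the newest picture that a camera, given by its name, has taken for a name from the list of things; names that differ only in an ending like _2 or _b are one class to them, and where a whole thing is asked for, a point or a joint stands for the part that bears it (a point fixed in the world has none). Each returns a list of dicts, best first, with "confidence" (0 to 1); they miss things now and then, are a little off and sometimes report something else, mostly with a low value. They report only what shows in the picture. A call takes as long as a camera call.
- manip.cut_out(target, camera): "pixels" (420x560 bool, what is visible of it) and "rect" ([left, top, right, bottom] in pixels, round what is visible of it).
The state is a dict: "time": time; "joint_pos": joint angles; "joint_vel": joint speeds; "joint_efforts": joint torques, N m; "tool_pos": TCP position; "tool_rot": TCP orientation; "contact_force": force on the tool from outside, world axes, zero at the start; "ft_torque": the same for the moment, N m; "gripper_width": opening from 0.0 (shut) to 1.0 (fully open).
Only numpy, scipy, OpenCV 4.12 (cv2) and the standard library are available. Lean on these libraries where they do the work, as an engineer would, in place of code of your own. Each camera call takes 0.05 s, during which the arm holds its last target.

TASK

Pull the desk cabinet's tilt-out bin open to its stop, then pick up the white scoop tray and pour all five camera batteries out of it into the open bin. Leave the bin fully open and stand the empty tray level on the desk again, clear of the cabinet, without pushing aside or tipping over the camera, lens, mug, mouse or notebook.

Things in the scene. Friction and masses are not known exactly. Their poses are not given: they have to be found in the camera images.
- bin (a joint): tilt of the bin: 0 = shut, front upright; grows as the front's top comes out towards the robot and down, to a hard stop at 0.65 rad. Starts shut or slightly ajar. The hinge is stiff (0.4 N m of friction, 4 to 8 N at the pull), so the bin stays where it is left; the stop is felt as a sudden rise in force
- bin_hinge (a point): centre of the bin's hinge line, lower inner edge of its front, 25 mm above the desk. Axes tilt with the bin: x from front into the cabinet, y along the hinge, z up the front. In them the bin is: wooden front x -12 to 0 mm, 188 wide, 165 tall; floor 5 thick, 100 deep; back wall 120 tall at x = 100; inner width 170; open top. Shut, its x, y, z are the cabinet's
- bin_pull (a point): centre of the pull: dark steel barrel 18 mm diameter, 30 mm long along the hinge direction, on a 10 mm stem; at x -45, z 130 mm in bin_hinge axes, 33 mm off the front's face. Pinch it by its flat ends; it can pivot there. The wooden cabinet (212 wide, 160 deep, face level with the hinge) rises 85 mm above it to 240 mm, so a hand coming straight down meets the cabinet
- bin_mouth (a point): middle of the bin's open top, at x 45, z 150 mm in bin_hinge axes. With the bin at its stop it lies 55 mm in front of the cabinet's face and 172 mm above the desk; the front's upper edge is then 50 mm nearer the robot and 16 mm lower
- tray_grip (a point): grip point of the loose white scoop tray (0.1 to 0.17 kg): upright fin at its closed rear, 16 mm thick across the tray, 26 long, top 85 mm up; the point is on it 60 mm above the tray's underside. Axes: x to the open mouth, y across, z up. Tray 120 long, 90 wide, 32 mm walls on three sides; floor 4 thick, rising 3 mm over the last 35 to the mouth. Tipped 45 to 50 degrees mouth down it empties
- tray_mouth (a point): middle of the floor's edge at the tray's open mouth: 133 mm ahead of the grip point along the tray's x, 54 mm below it and 6 mm above the underside; same axes
- cell0_mid (a point): camera battery, a plain cylinder lying on its side, 17 mm diameter x 34.5 mm long, about 18 g, black sleeve with bare steel ends; the point is its centre. All five are alike and start lying loose in the scoop tray, lengthwise towards its mouth; they roll sideways easily but slide only on a steep slope
- cell1_mid (a point): camera battery, a plain cylinder lying on its side, 17 mm diameter x 34.5 mm long, about 18 g, black sleeve with bare steel ends; the point is its centre. All five are alike and start lying loose in the scoop tray, lengthwise towards its mouth; they roll sideways easily but slide only on a steep slope
- cell2_mid (a point): camera battery, a plain cylinder lying on its side, 17 mm diameter x 34.5 mm long, about 18 g, black sleeve with bare steel ends; the point is its centre. All five are alike and start lying loose in the scoop tray, lengthwise towards its mouth; they roll sideways easily but slide only on a steep slope
- cell3_mid (a point): camera battery, a plain cylinder lying on its side, 17 mm diameter x 34.5 mm long, about 18 g, black sleeve with bare steel ends; the point is its centre. All five are alike and start lying loose in the scoop tray, lengthwise towards its mouth; they roll sideways easily but slide only on a steep slope
- cell4_mid (a point): camera battery, a plain cylinder lying on its side, 17 mm diameter x 34.5 mm long, about 18 g, black sleeve with bare steel ends; the point is its centre. All five are alike and start lying loose in the scoop tray, lengthwise towards its mouth; they roll sideways easily but slide only on a steep slope
- camera: bystander: black camera standing on the desk, 55 x 125 x 101 mm with a 50 mm lens towards its -x; origin under the middle of its body. It and the tray may stand on either side of the cabinet
- lens: bystander: black lens standing on end, 72 mm diameter, 75 mm tall; origin under its centre
- mug: bystander: white mug, 80 mm diameter, 92 mm tall; origin under its centre
- mouse: bystander: black computer mouse, 100 x 60 x 33 mm; origin under its centre
- notebook: bystander: closed grey notebook, 150 x 110 x 16 mm; origin under its centre

How it is judged:
By the outcome, as a careful person would: the job done as asked, in the order asked, and still so for the second after the job is handed in, with the robot touching nothing.
It also fails if it takes over 64 s, if anything falls off the work surface, if the arm or the gripper's body presses on something with over 40 N, if the wrist force passes 120 N, or if a joint passes its speed limit or range.

## Working session

There is one attempt and no reset: what is moved stays moved. The work goes in short steps, Python scripts to look and compute and a shell command to move; the robot and the scene stay as the last step left them, time stands still between calls to the robot, and variables do not carry over. Pictures are saved under pics/ and viewed, and the job is handed in when it is done.

```bash
mkdir -p pics; ls
python3 - <<'E'
from plant import manip
import cv2
s=manip.state();print(s)
for n in ("scene","side","wrist"):
    c=manip.get_calibration(n);print(n,c)
    cv2.imwrite(f"pics/{n}0.png",manip.grab_frame(n))
E
```

```text
pics
{'time': 0.0, 'joint_pos': array([-1.24198509e+00,  5.33217511e-02,  1.61429423e+00, -1.63089073e-05,
        1.47602688e+00, -1.18974474e-01]), 'joint_vel': array([-0.00096178, -0.00065385,  0.00193313, -0.00034542,  0.00012463,
       -0.00018534]), 'joint_efforts': array([ 1.03147668e-03, -3.93674004e+01, -3.70177889e+01,  5.93068899e-05,
        6.87391410e-03,  3.79019525e-06]), 'tool_pos': array([ 0.2704121 , -0.56277358,  0.23008466]), 'tool_rot': array([-1.01861723e-03,  9.75039835e-01,  2.22027632e-01, -1.15427499e-04]), 'contact_force': array([-0.38206327, -0.0620465 , -1.14595066]), 'ft_torque': array([-0.0166908 ,  0.00765992,  0.07109441]), 'gripper_width': 1.00520111938011}
scene {'fx': 431.7275041985937, 'fy': 431.7275041985937, 'cx': 279.8339987736866, 'cy': 208.6965954102109, 'xyz': array([0.85915806, 0.44247164, 1.03417519]), 'attitude': array([-0.06852538,  0.25833089,  0.92905522, -0.2557847 ])}
side {'fx': 444.2029732168635, 'fy': 444.2029732168635, 'cx': 279.7295454509562, 'cy': 210.13575800977867, 'xyz': array([ 0.28207427, -0.78815209,  0.84665728]), 'attitude': array([-0.40759558,  0.89559152, -0.15860792,  0.08139527])}
wrist {'fx': 334.10663766562425, 'fy': 334.10663766562425, 'cx': 281.78096167011927, 'cy': 209.46210557381477, 'xyz': array([ 0.33908247, -0.52947321,  0.37238906]), 'attitude': array([ 0.12969434,  0.83638679, -0.52622256, -0.0820143 ])}
```

View pics/scene0.png

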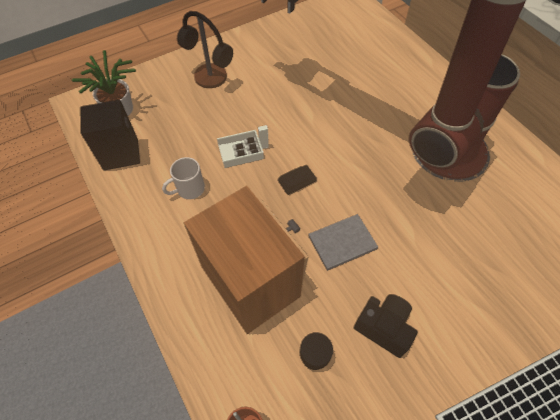

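View pics/side0.png

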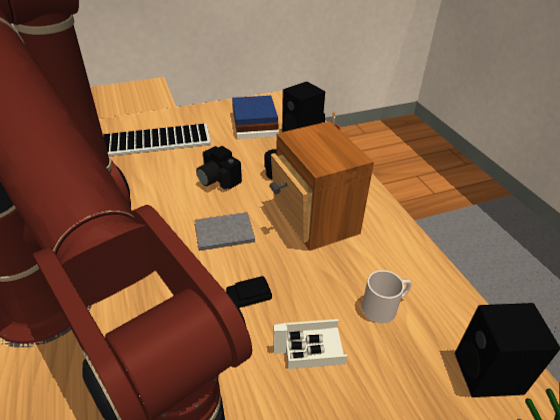

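View pics/wrist0.png

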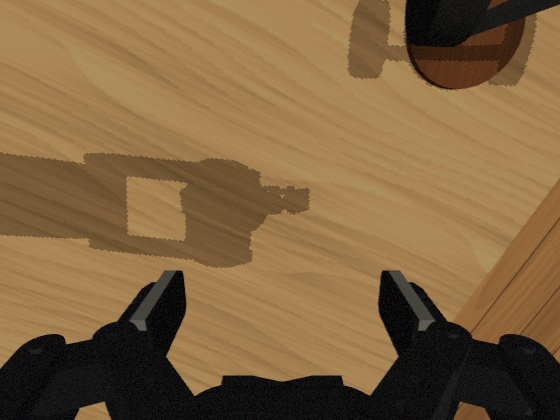

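The scene camera shows the cabinet at about (245,255), the pull at (292,226) and the tray at (242,148) with its fin at (264,135). The mouse is at (297,180), the mug at (187,178), the notebook at (343,241), the camera at (388,325) and the lens at (316,350). Next I'll measure these.

```bash
cat > h.py <<'E'
import numpy as np, cv2
from plant import manip
from scipy.spatial.transform import Rotation as R
from scipy.optimize import least_squares
def q2R(q): q=np.asarray(q,float); return R.from_quat([q[1],q[2],q[3],q[0]]).as_matrix()
class Cam:
    def __init__(s,n,c=None):
        c=c or manip.get_calibration(n); s.c=c; s.M=q2R(c["attitude"]); s.p=np.array(c["xyz"])
    def proj(s,P):
        v=(np.atleast_2d(P)-s.p)@s.M; return np.c_[s.c["fx"]*v[:,0]/v[:,2]+s.c["cx"], s.c["fy"]*v[:,1]/v[:,2]+s.c["cy"]]
    def ray(s,uv):
        d=s.M@np.array([(uv[0]-s.c["cx"])/s.c["fx"],(uv[1]-s.c["cy"])/s.c["fy"],1.]); return d/np.linalg.norm(d)
    def onz(s,uv,z):
        d=s.ray(uv); return s.p+d*(z-s.p[2])/d[2]
def tri(c1,u1,c2,u2):
    A=[];b=[]
    for c,u in((c1,u1),(c2,u2)):
        d=c.ray(u);Q=np.eye(3)-np.outer(d,d);A.append(Q);b.append(Q@c.p)
    x=np.linalg.lstsq(np.vstack(A),np.hstack(b),rcond=None)[0]
    return x,[np.linalg.norm(Q@x-q) for Q,q in zip(A,b)]
E
python3 - <<'E'
from h import *
S=Cam("scene");D=Cam("side")
import pickle
out={}
for n in ("scene","side"):
    manip.grab_frame(n)
    im=cv2.imread(f"pics/{n}0.png")
    for t in ("bin_pull","bin_hinge","tray_grip","cell0_mid","camera","lens","mug","mouse","notebook"):
        r=manip.cut_out(t,n)
        for k in r[:6 if 'cell' in t else 2]:
            m=k["pixels"];ys,xs=np.nonzero(m)
            print(n,t,round(k["confidence"],2),np.round(k["rect"],1),[round(xs.mean(),1),round(ys.mean(),1)],m.sum())
        out[n,t]=r
        if r: cv2.drawContours(im,cv2.findContours(r[0]["pixels"].astype(np.uint8),0,2)[0],-1,(0,0,255),1)
    cv2.imwrite(f"pics/{n}m.png",im)
pickle.dump(out,open("masks.pkl","wb"))
E
```

```text
scene bin_pull 0.75 [256.5 197.4 309.3 273.4] [np.float64(288.5), np.float64(230.5)] 432
scene bin_hinge 0.72 [282.8 219.5 300.4 232.6] [np.float64(290.0), np.float64(226.6)] 138
scene tray_grip 0.74 [217.8 127.5 270.2 167.2] [np.float64(241.9), np.float64(146.6)] 1098
scene cell0_mid 0.37 [247.6 138.3 253.6 145.5] [np.float64(249.8), np.float64(140.0)] 52
scene camera 0.62 [355.5 295.1 418.3 357.4] [np.float64(387.1), np.float64(323.9)] 2464
scene lens 0.91 [298.5 334.4 334.3 368.9] [np.float64(315.4), np.float64(351.0)] 1000
scene mug 0.91 [161.  156.6 204.7 196.8] [np.float64(185.2), np.float64(177.5)] 1214
scene mouse 0.96 [277.  163.5 314.3 193.3] [np.float64(295.9), np.float64(179.1)] 639
scene mouse 0.75 [248.4 146.1 255.9 151.5] [np.float64(251.8), np.float64(146.3)] 55
scene notebook 0.98 [309.  215.4 379.9 269.2] [np.float64(342.3), np.float64(241.3)] 2171
side bin_pull 0.6 [269.5 155.9 310.7 244.3] [np.float64(291.1), np.float64(195.3)] 2203
side bin_pull 0.25 [307.7 336.7 322.  344.4] [np.float64(313.3), np.float64(338.3)] 112
side bin_hinge 0.79 [268.8 154.9 312.4 242.8]
[... 300 characters left out ...]
4(296.0)] 1915
side cell0_mid 0.44 [287.6 354.2 304.9 356.8] [np.float64(297.5), np.float64(354.9)] 98
side camera 0.61 [197.  146.2 240.9 188.7] [np.float64(219.4), np.float64(168.5)] 1412
side camera 0.52 [287.5 341.  302.6 350.9] [np.float64(296.6), np.float64(345.3)] 121
side lens 0.76 [259.1 151.  275.5 180.8] [np.float64(268.1), np.float64(163.2)] 225
side mug 0.92 [362.2 269.8 412.1 323.8] [np.float64(383.3), np.float64(295.9)] 1801
side mug 0.31 [288.8 353.5 308.1 357.3] [np.float64(298.2), np.float64(355.1)] 116
side mouse 0.71 [224.3 273.6 274.  305.6] [np.float64(249.9), np.float64(291.7)] 958
side notebook 0.62 [194.2 211.3 254.4 252.2] [np.float64(223.6), np.float64(231.1)] 1744
```

Run:
```python
import cv2
a=cv2.imread("pics/scene0.png")[180:340,170:330]; cv2.imwrite("pics/z1.png",cv2.resize(a,None,fx=3.7,fy=3.7,interpolation=2))
a=cv2.imread("pics/side0.png")[110:260,250:390]; cv2.imwrite("pics/z2.png",cv2.resize(a,None,fx=4,fy=4,interpolation=2))
a=cv2.imread("pics/scene0.png")[120:180,200:280]; cv2.imwrite("pics/z3.png",cv2.resize(a,None,fx=8,fy=8,interpolation=2))
a=cv2.imread("pics/side0.png")[305:385,260:360]; cv2.imwrite("pics/z4.png",cv2.resize(a,None,fx=7,fy=7,interpolation=2))
```

```text
(no output)
```

View pics/z1.png

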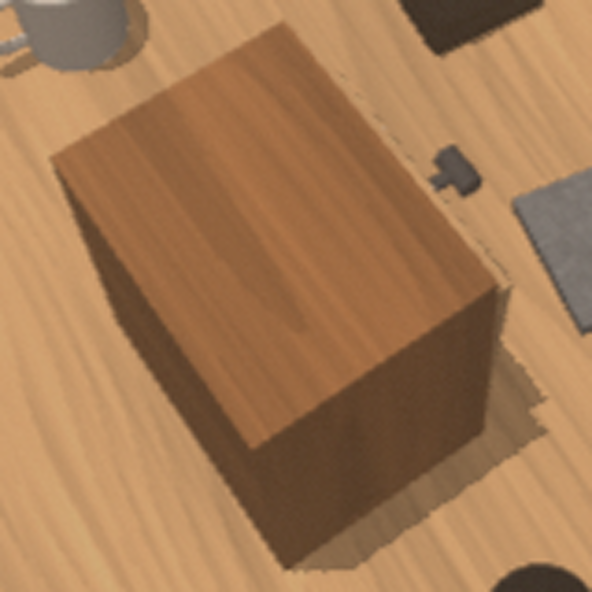

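View pics/z2.png

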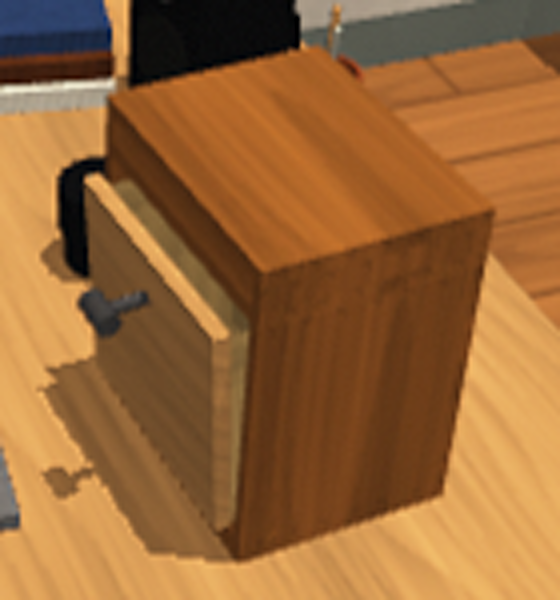

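View pics/z3.png

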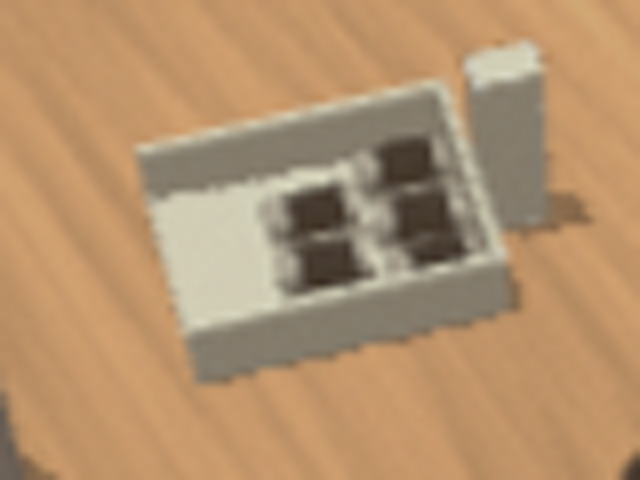

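View pics/z4.png

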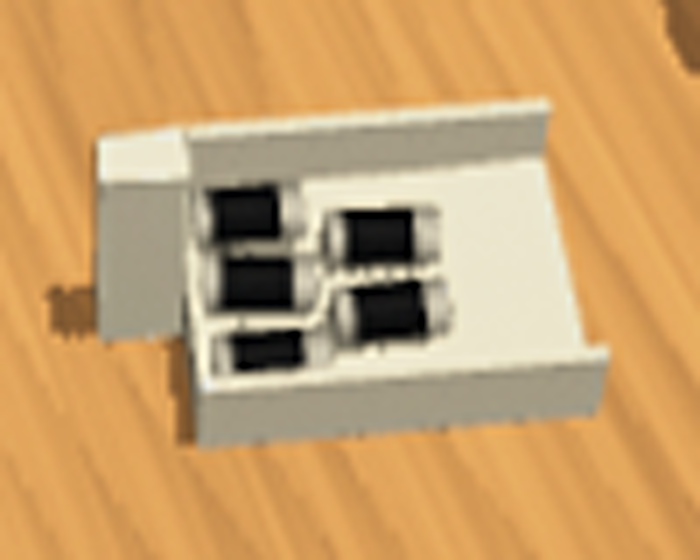

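```bash
cat > fit.py <<'E'
from h import *
S=Cam("scene");D=Cam("side")
def z(p,s,o): return (np.array(p)+0.5)/s-0.5+np.array(o)
W=.106
cab=[(S,z((283,22),3.7,(170,180)),(0,'-',.24)),(S,z((498,288),3.7,(170,180)),(0,'+',.24)),(S,z((254,448),3.7,(170,180)),(.16,'+',.24)),(S,z((52,158),3.7,(170,180)),(.16,'-',.24)),
(S,z((484,432),3.7,(170,180)),(0,'+',0)),(S,z((290,570),3.7,(170,180)),(.16,'+',0)),
(D,z((107,97),4,(250,110)),(0,'+',.24)),(D,z((262,272),4,(250,110)),(0,'-',.24)),(D,z((494,212),4,(250,110)),(.16,'-',.24)),(D,z((318,47),4,(250,110)),(.16,'+',.24)),(D,z((240,560),4,(250,110)),(0,'-',0)),(D,z((442,495),4,(250,110)),(.16,'-',0))]
def T(p,l):
    c,s=np.cos(p[2]),np.sin(p[2]); return np.array([p[0]+c*l[0]-s*l[1],p[1]+s*l[0]+c*l[1],l[2]])
def L(l): return (l[0],{'-':-W,'+':W}.get(l[1],l[1]),l[2])
def res(p,obs): return np.concatenate([c.proj(T(p,L(l)))[0]-u for c,u,l in obs])
r=least_squares(res,[.7,0,0],args=(cab,));pc=r.x
print("cab",pc,np.round(r.fun.reshape(-1,2),1).tolist())
tr=[(S,z(p,8,(200,120)),l) for p,l in [((465,68),(.013,-.008,.085)),((535,42),(-.013,-.008,.085)),((545,68),(-.013,.008,.085)),((475,88),(.013,.008,.085)),((138,150),(.133,-.045,.032)),((507,262),(.013,.045,.032)),((188,332),(.133,.045,.032)),((440,82),(.013,-.045,.032)),((200,380),(.133,.045,0)),((515,310),(.013,.045,0))]]
tr+=[(D,z(p,7,(260,305)),l) for p,l in [((550,100),(.133,.045,.032)),((607,350),(.133,-.045,.032)),((207,388),(.013,-.045,.032)),((195,447),(.013,-.045,0)),((597,413),(.133,-.045,0))]]
r=least_squares(res,[.5,-.3,0],args=(tr,));pt=r.x
print("tray",pt,np.round(r.fun.reshape(-1,2),1).tolist())
x,e=tri(S,z((460,170),3.7,(170,180)),D,z((104,312),4,(250,110)));print("pull",x,e)
c,s=np.cos(pc[2]),np.sin(pc[2]); d=x-[pc[0],pc[1],.025]; l=np.array([c*d[0]+s*d[1],-s*d[0]+c*d[1],d[2]]);print("pull local",l)
th=np.arctan2(l[2],-l[0])-np.arctan2(.13,.045); print("tilt",-th, np.hypot(l[0],l[2]),np.hypot(.13,.045))
# bystanders
for n,u,u2 in [("camera",(387,324),(219,168.5)),("lens",(315.4,351),None),("mug",(189,178),None),("mouse",(296,179),(250,292)),("notebook",(342,241),(223.6,231))]:
    zz={"camera":.05,"lens":.06,"mug":.06,"mouse":.02,"notebook":.014}[n]
    print(n,S.onz(u,zz),D.onz(u2,zz) if u2 else "")
np.savez("poses.npz",pc=pc,pt=pt,pull=x)
E
python3 fit.py
```

```text
cab [0.64320952 0.05067567 0.08589845] [[-0.2, -0.6], [0.2, -1.5], [-0.7, 0.6], [-1.2, -0.0], [-0.3, -0.2], [-1.5, 0.6], [-1.0, -0.8], [-0.5, -0.2], [-0.2, -1.5], [-0.6, -0.8], [-1.2, 0.9], [-0.6, -0.2]]
tray [ 0.47636129 -0.30250172 -0.25366685] [[-0.7, -1.6], [-0.7, -0.3], [-0.5, 0.5], [-0.5, 0.0], [-0.8, -0.1], [-0.3, -0.4], [-0.5, 0.3], [0.2, -0.4], [-0.7, 0.9], [-0.9, 0.3], [-1.0, -0.7], [-0.3, 0.4], [-1.5, -0.0], [-0.2, -0.1], [-0.6, -0.3]]
pull [0.59167065 0.04601813 0.15228436] [np.float64(0.003486525360701288), np.float64(0.0034865253607008063)]
pull local [-0.05174842 -0.0002187   0.12728436]
tilt 0.05290236382155866 0.13740162822296592 0.13756816492197604
camera [0.51041393 0.32845851 0.05      ] [0.50979599 0.31330156 0.05      ]
lens [0.6854125  0.29570287 0.06      ] 
mug [ 0.72793878 -0.26888067  0.06      ] 
mouse [ 0.46300552 -0.13689621  0.02      ] [ 0.46124586 -0.1496935   0.02      ]
notebook [0.46227395 0.08980599 0.014     ] [0.45837501 0.07755588 0.014     ]
```

```bash
cat > plan.py <<'E'
from h import *
P=np.load("poses.npz"); pc=P["pc"];pt=P["pt"]
def pose():
    s=manip.state(); return np.array(s["tool_pos"]),q2R(s["tool_rot"]),s
def Rtool(yaw,pitch):  # pitch>0: fingers point forward (deg); tool x along yaw
    Rd=np.array([[1,0,0],[0,-1,0],[0,0,-1.]])
    return R.from_euler('z',yaw).as_matrix()@R.from_euler('y',-np.deg2rad(pitch)).as_matrix()@Rd
def loc(l,th=None):  # cabinet-local (x,y,z above desk) to world
    c,s=np.cos(pc[2]),np.sin(pc[2]); return np.array([pc[0]+c*l[0]-s*l[1],pc[1]+s*l[0]+c*l[1],l[2]])
def tolocal(p):
    c,s=np.cos(pc[2]),np.sin(pc[2]); d=p-np.array([pc[0],pc[1],0]); return np.array([c*d[0]+s*d[1],-s*d[0]+c*d[1],d[2]])
def binpt(x,z,th,y=0): return np.array([x*np.cos(th)-z*np.sin(th),y,.025+z*np.cos(th)+x*np.sin(th)])
def turn(Rc,Rt): return np.rad2deg(R.from_matrix(Rc.T@Rt).as_rotvec())
def show(tp,Rt):
    p,Rc,s=pose(); a=turn(Rc,Rt); print("turn total",a.round(2),"n>=",np.ceil(np.abs(a).max()/7.1)); print("shift after turn (tool)",(Rt.T@(tp-p)).round(4),"shift before turn",(Rc.T@(tp-p)).round(4)," world",(tp-p).round(4),"target",tp.round(4))
E
python3 - <<'E'
from plan import *
print(manip.hold_point_z)
Rt=Rtool(pc[2],45); print(Rt.round(3)); d=Rt[:,2]
pull=loc(binpt(-.045,.130,.053)); print(pull,P["pull"])
show(pull-.09*d,Rt)
print("fwd",pull+.019*d)
E
```

```text
0.0187
[[ 0.704  0.086  0.704]
 [ 0.061 -0.996  0.061]
 [ 0.707  0.    -0.707]]
[0.59157701 0.04622958 0.15243357] [0.59167065 0.04601813 0.15228436]
turn total [-8.14 44.5  19.65] n>= 7.0
shift after turn (tool) [ 0.2073 -0.5798  0.2289] shift before turn [ 0.4938 -0.433   0.0152]  world [ 0.2576  0.6041 -0.0153] target [0.5282 0.0408 0.2161]
fwd [0.6049625  0.04738221 0.13899855]
```

Run:
```python
from plan import *
S=Cam("scene");D=Cam("side")
print(S.onz((210,75),0), S.onz((220,55),.15), S.onz((320,80),0),S.onz((185,40),.15))
p,Rc,s=pose(); print(Rc.round(3))
# shift world 0.6 in y first with slight x
for w in ([.08,.45,.03],[.17,.15,-.045]): print(w,(Rc.T@np.array(w)).round(4))
```

```text
[ 0.47751588 -0.66575104  0.        ] [ 0.46869941 -0.56686693  0.15      ] [ 0.16987946 -0.45042301  0.        ] [ 0.53043033 -0.68493327  0.15      ]
[[ 0.901  0.433 -0.   ]
 [ 0.433 -0.901 -0.   ]
 [-0.    -0.    -1.   ]]
[0.08, 0.45, 0.03] [ 0.267 -0.371 -0.03 ]
[0.17, 0.15, -0.045] [ 0.2182 -0.0616  0.045 ]
```

```bash
python3 -m creep '[[0,0,0,0.01,-0.015,-0.002,1],[0,0,0,0.022,-0.031,-0.003,1],[0,0,0,0.022,-0.031,-0.003,1],[0,0,0,0.022,-0.031,-0.003,1],[0,0,0,0.022,-0.031,-0.003,1],[0,0,0,0.022,-0.031,-0.003,1],[0,0,0,0.022,-0.031,-0.003,1],[0,0,0,0.022,-0.031,-0.003,1],[0,0,0,0.022,-0.031,-0.003,1],[0,0,0,0.022,-0.031,-0.003,1],[0,0,0,0.022,-0.031,-0.003,1],[0,0,0,0.022,-0.031,-0.003,1],[-1,5.6,2.5,0,0,0,1],[-1,5.6,2.5,0,0,0,1],[-1,5.6,2.5,0,0,0,1],[-1,5.6,2.5,0,0,0,1],[-1,5.6,2.5,0,0,0,1],[-1,5.6,2.5,0,0,0,1],[-1,5.6,2.5,0,0,0,1],[-1,5.6,2.5,0,0,0,1]]'
python3 - <<'E'
from plan import *
Rt=Rtool(pc[2],45);d=Rt[:,2]
pull=loc(binpt(-.045,.130,.053))
show(pull-.09*d,Rt); p,Rc,s=pose(); print(s["joint_pos"].round(3),s["time"])
E
```

```text
time: 2.82
tool_pos: [0.3804, -0.1671, 0.2684]
tool_rot: [-0.03, 0.925, 0.039, 0.377]
contact_force: [-0.9, 0.1, 0.4]
gripper_width: 0.998
turn total [-1.44  0.61 -0.65] n>= 1.0
shift after turn (tool) [ 0.0797 -0.1944  0.1537] shift before turn [ 0.0792 -0.1914  0.1577]  world [ 0.1477  0.2079 -0.0523] target [0.5282 0.0408 0.2161]
[-1.08  -1.01   2.42   0.719  1.436  0.416] 2.8167
```

```bash
python3 -m creep '[[-0.7,0.3,-0.3,0.01,-0.024,0.019,1],[-0.7,0.3,-0.3,0.01,-0.024,0.019,1],[0,0,0,0.01,-0.024,0.019,1],[0,0,0,0.01,-0.024,0.019,1],[0,0,0,0.01,-0.024,0.019,1],[0,0,0,0.01,-0.024,0.019,1],[0,0,0,0.01,-0.024,0.019,1],[0,0,0,0.01,-0.024,0.019,1],[0,0,0,0,0,0,1]]'
python3 - <<'E'
from plan import *
Rt=Rtool(pc[2],45);d=Rt[:,2]
pull=loc(binpt(-.045,.130,.053))
show(pull-.09*d,Rt); p,Rc,s=pose(); print(s["joint_pos"].round(3),s["time"])
im=manip.grab_frame("wrist");cv2.imwrite("pics/w1.png",im)
cv2.imwrite("pics/s1.png",manip.grab_frame("side"))
W=Cam("wrist"); print("expect pull px",W.proj(pull), "hold line px",W.proj(p+Rc[:,2]*np.array([[.05],[.09],[.13]])))
for k in manip.cut_out("bin_pull","wrist")[:2]: print(k["confidence"],k["rect"])
E
```

```text
time: 3.57
tool_pos: [0.5324, 0.0407, 0.2141]
tool_rot: [-0.022, 0.925, 0.045, 0.376]
contact_force: [-0.4, -0.6, -0.2]
gripper_width: 0.997
turn total [-0.82  0.75  0.32] n>= 1.0
shift after turn (tool) [-0.0016 -0.0004 -0.0044] shift before turn [-0.0016 -0.0005 -0.0043]  world [-0.0042  0.      0.002 ] target [0.5282 0.0408 0.2161]
[-0.162 -0.675  2.346  0.279  0.735  1.176] 3.5667
expect pull px [[277.21827559 214.93765407]] hold line px [[275.46406572 232.2442086 ]
 [276.13976003 212.46770439]
 [276.63485822 197.97696304]]
0.81 [143.8, 117.2, 422.6, 234.8]
```

View pics/w1.png

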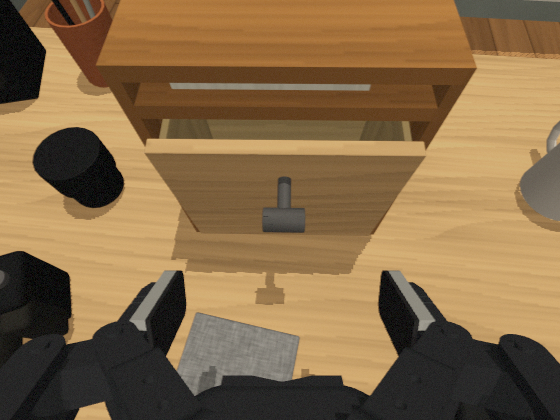

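View pics/s1.png

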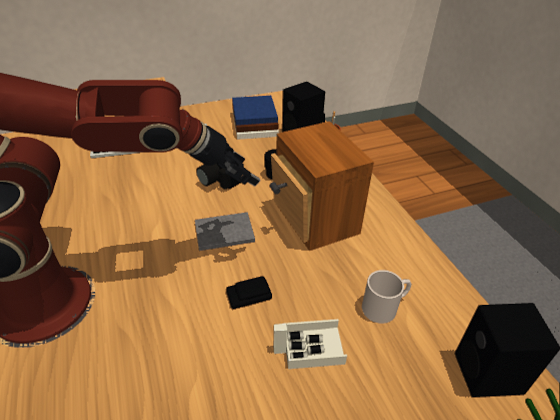

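The wrist picture shows the pull barrel at (284,220), about midway between the pads, which sit at columns 183 and 380. It agrees with my fit to about 3 mm. The bin is slightly ajar and the approach is clear, so I'll move in and close.

```bash
python3 -m creep '[[-0.8,0.7,0.3,-0.003,0.001,0.01,1],[0,0,0,0,0,0.025,1],[0,0,0,0,0,0.025,1],[0,0,0,0,0,0.025,1],[0,0,0,0,0,0.015,1],[0,0,0,0,0,0.005,1],[0,0,0,0,0,0,0],[0,0,0,0,0,0,0],[0,0,0,0,0,0,0],[0,0,0,0,0,0,0],[0,0,0,0,0,0,0],[0,0,0,0,0,0,0]]'
python3 - <<'E'
from plan import *
Rt=Rtool(pc[2],45);d=Rt[:,2]
p,Rc,s=pose(); print(s["joint_pos"].round(3),s["time"],s["contact_force"],s["gripper_width"])
print("hold local",tolocal(p-.0187*Rc[:,2]), tolocal(loc(binpt(-.045,.130,.053))))
im=manip.grab_frame("wrist");cv2.imwrite("pics/w2.png",im)
E
```

```text
time: 4.72
tool_pos: [0.6041, 0.0469, 0.1441]
tool_rot: [-0.021, 0.922, 0.037, 0.384]
contact_force: [-11.5, 34.7, 13.9]
gripper_width: 0.336
[-0.114 -0.332  2.255  0.338  0.462  1.133] 4.7167 [-11.54789714  34.73772242  13.89514159] 0.33580473035556735
hold local [-0.05261208 -0.00053296  0.15723825] [-5.18235871e-02 -5.20417043e-18  1.52433574e-01]
```

View pics/w2.png

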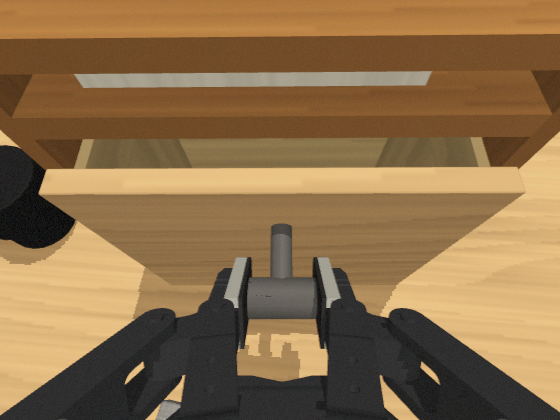

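```bash
python3 - <<'E'
from plan import *
p,Rc,s=pose()
prev=loc(binpt(-.045,.130,.053)); 
for th in np.linspace(.053,.67,13)[1:]:
    q=loc(binpt(-.045,.130,th)); print(round(th,3),(Rc.T@(q-prev)).round(4),end=" | "); prev=q
E
python3 -m creep '[[0,0,0,0,-0.0015,0,0],[0,0,0,0,0,0,0]]'
```

```text
0.104 [-0.0066  0.     -0.0026] | 0.156 [-0.0067  0.     -0.0023] | 0.207 [-0.0068  0.     -0.0019] | 0.259 [-0.0069  0.0001 -0.0016] | 0.31 [-0.007   0.0001 -0.0012] | 0.362 [-0.007   0.0001 -0.0009] | 0.413 [-0.0071  0.0001 -0.0005] | 0.464 [-0.0071  0.0001 -0.0001] | 0.516 [-0.0071  0.0001  0.0002] | 0.567 [-0.007   0.0001  0.0006] | 0.619 [-0.007   0.0001  0.001 ] | 0.67 [-0.0069  0.0001  0.0013] | time: 4.93
tool_pos: [0.6043, 0.047, 0.1442]
tool_rot: [-0.019, 0.922, 0.037, 0.385]
contact_force: [-9.1, 25.9, 13.5]
gripper_width: 0.336
```

```bash
python3 -m creep '[[0,0,0,0,-0.002,0,0],[0,0,0,0,-0.002,0,0],[0,0,0,-0.0066,0,-0.0026,0],[0,0,0,-0.0067,0,-0.0023,0],[0,0,0,-0.0068,0,-0.0019,0],[0,0,0,-0.0069,0,-0.0016,0],[0,0,0,-0.007,0,-0.0012,0],[0,0,0,-0.007,0,-0.0009,0]]'
python3 - <<'E'
from plan import *
p,Rc,s=pose(); print(s["time"],s["contact_force"],s["gripper_width"],"hold local",tolocal(p-.0187*Rc[:,2]),tolocal(loc(binpt(-.045,.130,.362))),turn(Rc,Rtool(pc[2],45)))
E
```

```text
time: 5.6
tool_pos: [0.5705, 0.0442, 0.125]
tool_rot: [-0.015, 0.92, 0.036, 0.389]
contact_force: [2.4, 14.1, 6.5]
gripper_width: 0.338
5.6 [ 2.39972558 14.08376905  6.54573964] 0.3380749133377221 hold local [-8.64416310e-02 -1.14633597e-04  1.37997724e-01] [-8.81224599e-02 -8.67361738e-19  1.30638213e-01] [ 0.28459576 -0.85930765 -0.29001039]
```

```bash
python3 -m creep '[[0,0,0,-0.0071,-0.001,-0.0005,0],[0,0,0,-0.0071,-0.001,-0.0001,0],[0,0,0,-0.0071,0,0.0002,0],[0,0,0,-0.007,0,0.0006,0],[0,0,0,-0.007,0,0.001,0]]'
python3 - <<'E'
from plan import *
p,Rc,s=pose(); print(s["time"],s["contact_force"],s["gripper_width"],"hold local",tolocal(p-.0187*Rc[:,2]),tolocal(loc(binpt(-.045,.130,.65))),turn(Rc,Rtool(pc[2],45)))
cv2.imwrite("pics/s3.png",manip.grab_frame("side"))
E
```

```text
time: 6.02
tool_pos: [0.5482, 0.0424, 0.1016]
tool_rot: [-0.013, 0.919, 0.036, 0.392]
contact_force: [-25.2, 3.7, 28.5]
gripper_width: 0.333
6.0167 [-25.16749934   3.71333523  28.4994096 ] 0.33316511616925976 hold local [-0.10881475  0.00011612  0.11460741] [-0.114498    0.          0.10125751] [ 0.50313923 -1.12425449 -0.18449641]
```

View pics/s3.png

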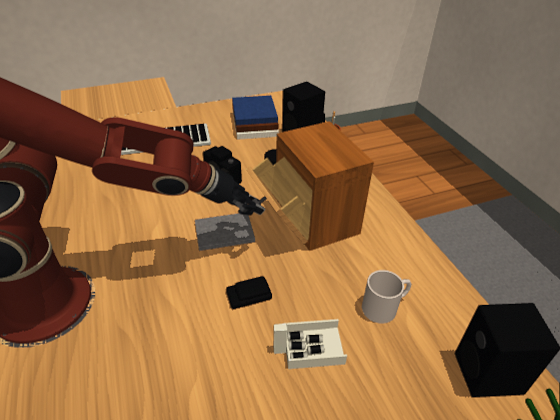

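The bin is nearly open. The force runs along −tool z, about 38 N, so I'm pressing inward radially. I'll relax that first.

```bash
python3 -m creep '[[0,0,0,0,0,-0.003,0],[0,0,0,0,0,-0.002,0],[0,0,0,0,0,0,0]]'
python3 - <<'E'
from plan import *
p,Rc,s=pose(); f=np.array(s["contact_force"]); h=tolocal(p-.0187*Rc[:,2]);print(s["time"],f,"tool f",Rc.T@f,"hold local",h,"ang from start",1.1921-np.arctan2(h[2]-.025,-h[0])+.053,np.hypot(h[0],h[2]-.025))
cv2.imwrite("pics/w3.png",manip.grab_frame("wrist"))
cv2.imwrite("pics/sc3.png",manip.grab_frame("scene"))
E
```

```text
time: 6.32
tool_pos: [0.5412, 0.0418, 0.0982]
tool_rot: [-0.013, 0.921, 0.036, 0.387]
contact_force: [22.8, 3.1, -13.9]
gripper_width: 0.334
6.3167 [ 22.79813842   3.10670599 -13.88371975] tool f [ 6.18770271 -1.40268594 26.11339156] hold local [-0.11575396  0.00012661  0.11126702] ang from start 0.604638197080959 0.1443640474130341
```

View pics/w3.png

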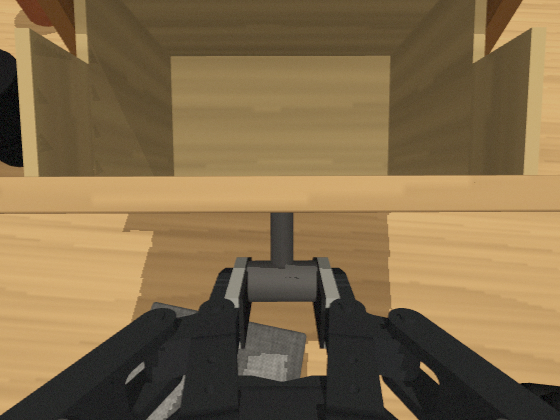

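View pics/sc3.png

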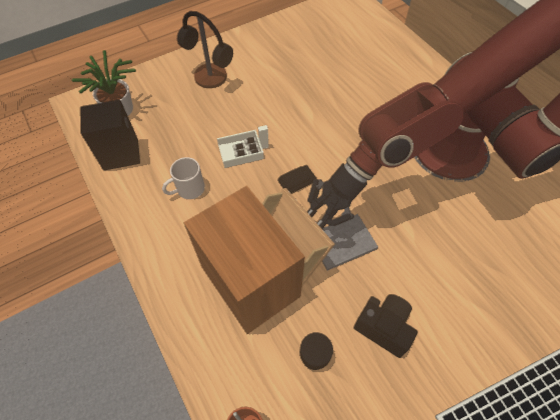

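```bash
python3 -m creep '[[0,0,0,-0.005,0,0.002,0],[0,0,0,-0.004,0,0.001,0],[0,0,0,0,0,0,0]]'
cat > b.py <<'E'
from plan import *
p,Rc,s=pose(); f=np.array(s["contact_force"]); h=tolocal(p-.0187*Rc[:,2]);print(s["time"],f.round(1),"tool f",(Rc.T@f).round(1),"hold local",h.round(4),"ang",round(1.1921-np.arctan2(h[2]-.025,-h[0])+.053,4),np.hypot(h[0],h[2]-.025).round(4))
E
python3 b.py
```

```text
time: 6.67
tool_pos: [0.5384, 0.0417, 0.0934]
tool_rot: [-0.013, 0.921, 0.037, 0.389]
contact_force: [-18.2, 1.6, 18.4]
gripper_width: 0.336
6.6667 [-18.2   1.6  18.4] tool f [  0.7  -3.  -25.8] hold local [-0.1186  0.0002  0.1064] ang 0.6434 0.1439
```

```bash
python3 -m creep '[[0,0,0,-0.003,0,-0.001,0],[0,0,0,-0.003,0,0,0],[0,0,0,0,0,0,0]]'; python3 b.py
```

```text
time: 6.92
tool_pos: [0.5338, 0.0413, 0.0889]
tool_rot: [-0.014, 0.92, 0.035, 0.389]
contact_force: [20.0, 5.5, -7.6]
gripper_width: 0.333
6.9167 [20.   5.5 -7.6] tool f [ 8.8 -4.  19.9] hold local [-0.1232  0.0002  0.102 ] ang 0.6867 0.1452
```

```bash
python3 -m creep '[[0,0,0,-0.003,0,0.002,0],[0,0,0,-0.003,0,0.001,0],[0,0,0,0,0,0,0]]'; python3 b.py
python3 - <<'E'
from plan import *
cv2.imwrite("pics/s4.png",cv2.resize(manip.grab_frame("side")[120:260,180:380],None,fx=4,fy=4))
E
```

```text
time: 7.17
tool_pos: [0.5346, 0.0413, 0.0882]
tool_rot: [-0.013, 0.919, 0.037, 0.392]
contact_force: [-22.2, 6.5, 31.0]
gripper_width: 0.333
7.1667 [-22.2   6.5  31. ] tool f [  7.5  -8.1 -37.1] hold local [-1.225e-01  1.000e-04  1.011e-01] ang 0.6892 0.1443
```

View pics/s4.png

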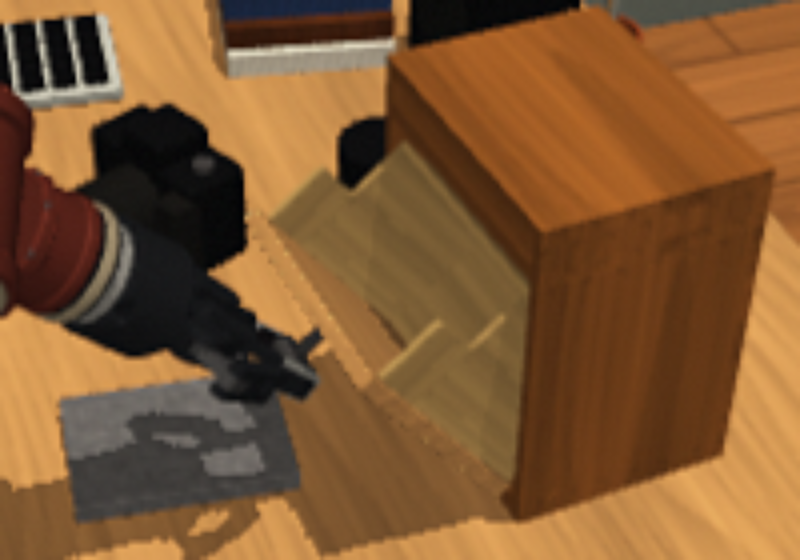

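```bash
python3 -m creep '[[0,0,0,0,0,-0.003,0],[0,0,0,-0.003,0,0,0],[0,0,0,0,0,0,0]]'; python3 b.py
python3 -m creep '[[0,0,0,-0.004,0,0.001,0],[0,0,0,0,0,0,0]]'; python3 b.py
```

```text
time: 7.47
tool_pos: [0.5323, 0.0409, 0.089]
tool_rot: [-0.013, 0.918, 0.035, 0.395]
contact_force: [44.3, 17.5, -10.9]
gripper_width: 0.328
7.4667 [ 44.3  17.5 -10.9] tool f [ 23.4 -14.2  40.5] hold local [-0.1249  0.      0.1019] ang 0.6932 0.1466
time: 7.63
tool_pos: [0.5324, 0.0409, 0.089]
tool_rot: [-0.013, 0.917, 0.035, 0.397]
contact_force: [34.8, 21.9, 2.1]
gripper_width: 0.331
7.6333 [34.8 21.9  2.1] tool f [ 26.4 -19.2  25. ] hold local [-0.1248 -0.      0.1018] ang 0.6936 0.1466
```

```bash
python3 -m creep '[[0,0,0,0.004,-0.002,0.002,0],[0,0,0,0,0,0,1],[0,0,0,0,0,0,1],[0,0,0,0,0,0,1],[0,0,0,0,0,0,1],[0,0,0,0,0,-0.01,1],[0,0,0,0,0,-0.025,1],[0,0,0,0,0,-0.03,1],[0,0,0,0,0,-0.03,1],[0,0,0,-0.01,0,-0.03,1],[0,0,0,0,0,-0.02,1]]'; python3 b.py
python3 - <<'E'
from plan import *
cv2.imwrite("pics/s5.png",cv2.resize(manip.grab_frame("side")[120:260,180:380],None,fx=4,fy=4,interpolation=2))
cv2.imwrite("pics/sc5.png",cv2.resize(manip.grab_frame("scene")[160:340,170:370],None,fx=4,fy=4,interpolation=2)[:,:800][:600])
cv2.imwrite("pics/w5.png",manip.grab_frame("wrist"))
W=Cam("wrist");
for th in (.6,.65):
    print(th,[W.proj(loc(binpt(x,z,th,y)))[0].round(1).tolist() for x,z,y in((-.012,.165,-.094),(-.012,.165,.094),(0,.165,-.094),(-.045,.13,0))])
E
```

```text
time: 8.55
tool_pos: [0.4536, 0.0376, 0.1704]
tool_rot: [-0.013, 0.925, 0.036, 0.378]
contact_force: [0.7, 0.5, 0.8]
gripper_width: 1.003
8.55 [0.7 0.5 0.8] tool f [ 1.1 -0.5 -0. ] hold local [-0.2031  0.0034  0.1837] ang 0.5817 0.2578
0.6 [[435.7, 139.7], [136.6, 141.0], [436.8, 120.1], [285.7, 188.7]]
0.65 [[434.4, 153.0], [138.0, 154.3], [435.9, 133.6], [285.7, 197.0]]
```

View pics/s5.png

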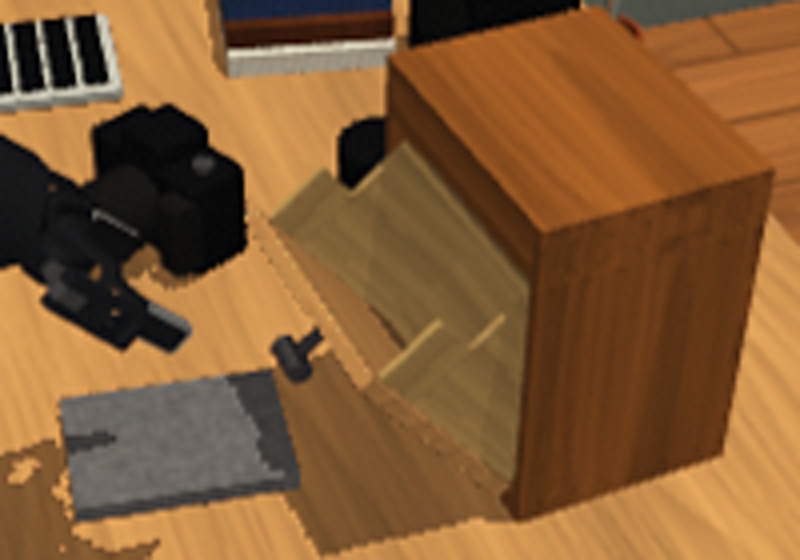

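View pics/sc5.png

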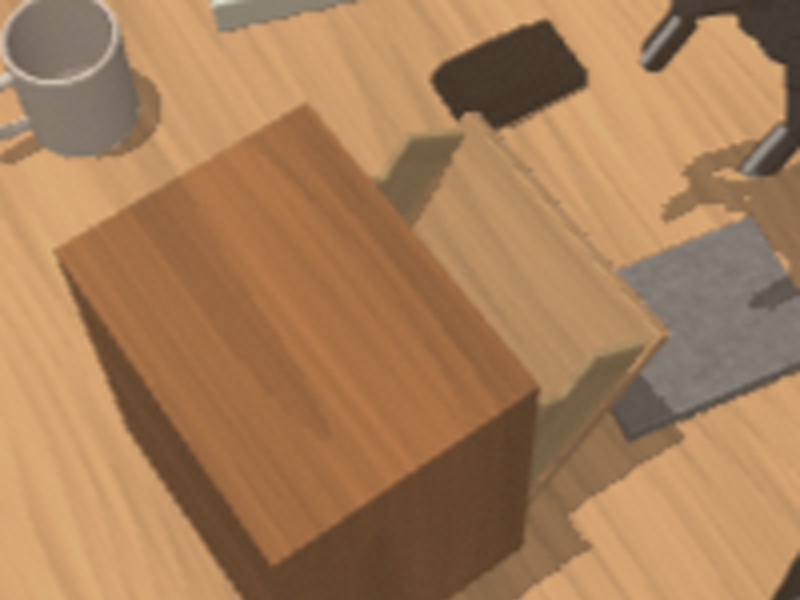

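View pics/w5.png

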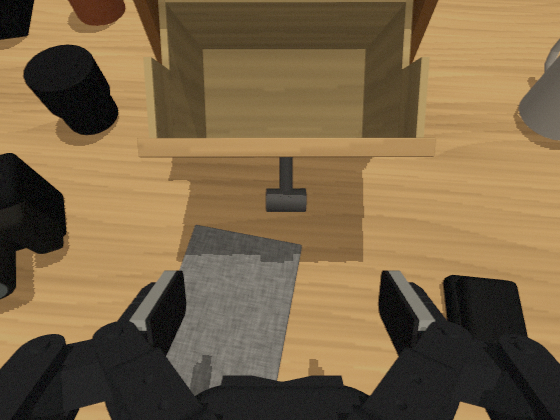

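Side and wrist views show the bin at its stop: pull at (286,200) against a predicted (286,197) for 0.65 rad. While nothing is held, I'll dry-run the pour pose to check reach.

```bash
cat >> plan.py <<'E'
def pourTCP(phi,mouth,yaw=None):
    Rt=Rtool(pc[2] if yaw is None else yaw,-phi); x=Rt[:,0]; z=-Rt[:,2]
    g=loc(mouth)-.133*x+.054*z
    return g-.0187*z,Rt
E
python3 - <<'E'
from plan import *
for phi in (0,30,50,55):
    t,Rt=pourTCP(phi,(-.07,0,.19)); print(phi,t)
show(t,Rt)
p,Rc,s=pose();print((Rc.T@[0.0,0,.2]).round(4),s["joint_pos"].round(3))
E
```

```text
0 [0.44095798 0.03325972 0.2253    ]
30 [0.47629583 0.03630267 0.2870707 ]
50 [0.51523373 0.03965563 0.31457431]
55 [0.52627266 0.0406062  0.31919447]
turn total [ 9.000e-02 -9.926e+01 -5.100e-01] n>= 14.0
shift after turn (tool) [-0.0828  0.0039 -0.1475] shift before turn [ 0.1589  0.0036 -0.058 ]  world [0.0734 0.0024 0.1524] target [0.5263 0.0406 0.3192]
[ 0.1396  0.0004 -0.1432] [-0.2   -1.009  2.584  0.261  0.831  1.19 ]
```

```bash
python3 -m creep '[[0,0,0,0.02,0.001,-0.007,1],[0,0,0,0.028,0.001,-0.01,1],[0,0,0,0.028,0.001,-0.01,1],[0,0,0,0.028,0,-0.01,1],[0,0,0,0.028,0,-0.01,1],[0,0,0,0.027,0,-0.011,1]]'
python3 -m creep '[[0,-7.1,0,0,0,0,1],[0,-7.1,0,0,0,0,1],[0,-7.1,0,0,0,0,1],[0,-7.1,0,0,0,0,1],[0,-7.1,0,0,0,0,1],[0,-7.1,0,0,0,0,1],[0,-7.1,0,0,0,0,1],[0,-7.1,0,0,0,0,1],[0,-7.1,0,0,0,0,1],[0,-7.1,0,0,0,0,1],[0,-7.1,0,0,0,0,1],[0,-7.1,0,0,0,0,1],[0,-7.1,0,0,0,0,1],[0,-7,-0.5,0,0,0,1]]'
python3 - <<'E'
from plan import *
t,Rt=pourTCP(55,(-.07,0,.19));show(t,Rt)
p,Rc,s=pose();print(s["joint_pos"].round(3),s["time"])
cv2.imwrite("pics/s6.png",manip.grab_frame("side"))
E
```

```text
time: 9.2
tool_pos: [0.5267, 0.0416, 0.3182]
tool_rot: [-0.014, 0.926, 0.037, 0.375]
contact_force: [-0.2, 0.0, -0.2]
gripper_width: 0.998
time: 10.37
tool_pos: [0.5265, 0.0415, 0.3178]
tool_rot: [0.017, 0.884, 0.039, -0.465]
contact_force: [-0.2, -0.0, -0.1]
gripper_width: 1.001
turn total [-0.26  0.46  0.24] n>= 1.0
shift after turn (tool) [-0.0013  0.0009 -0.0005] shift before turn [-0.0013  0.0009 -0.0005]  world [-0.0003 -0.0009  0.0014] target [0.5263 0.0406 0.3192]
[-0.019  0.379  1.294 -0.125  2.43   1.412] 10.3667
```

View pics/s6.png

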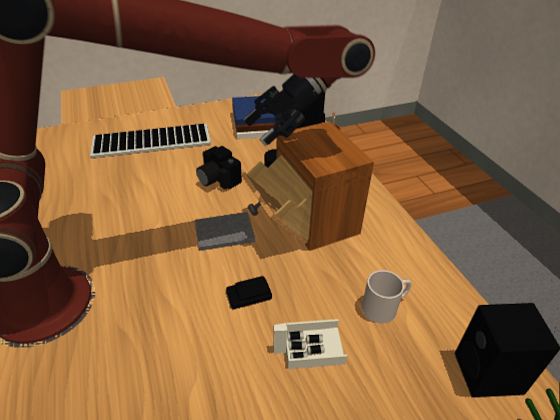

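The φ=55° pour pose is reachable (j5 = 2.43, limit 2.62). Next is the tray.

Run:
```python
from plan import *
Rt=Rtool(pt[2],0);show(np.array([pt[0],pt[1],.15]),Rt)
```

```text
turn total [ 9.1  55.71 18.03] n>= 8.0
shift after turn (tool) [0.038  0.3454 0.162 ] shift before turn [0.0885 0.3397 0.1542]  world [-0.0499 -0.3439 -0.162 ] target [ 0.4764 -0.3025  0.15  ]
```

```bash
python3 -m creep '[[1.1,7,2.2,0,0,0,1],[1.1,7,2.2,0,0,0,1],[1.1,7,2.2,0,0,0,1],[1.1,7,2.3,0,0,0,1],[1.1,7,2.3,0,0,0,1],[1.2,7,2.3,0,0,0,1],[1.2,7,2.3,0,0,0,1],[1.2,6.7,2.3,0,0,0,1],[0,0,0,0.003,0.025,0.01,1],[0,0,0,0.004,0.04,0.018,1],[0,0,0,0.004,0.04,0.018,1],[0,0,0,0.004,0.04,0.018,1],[0,0,0,0.004,0.04,0.018,1],[0,0,0,0.004,0.04,0.018,1],[0,0,0,0.005,0.04,0.018,1],[0,0,0,0.005,0.04,0.022,1],[0,0,0,0.005,0.04,0.022,1]]'
python3 - <<'E'
from plan import *
Rt=Rtool(pt[2],0);show(np.array([pt[0],pt[1],.15]),Rt)
cv2.imwrite("pics/w7.png",manip.grab_frame("wrist"))
cv2.imwrite("pics/s7.png",manip.grab_frame("side"))
W=Cam("wrist");c,s=np.cos(pt[2]),np.sin(pt[2])
pts=[pt[0]+c*x-s*y for x,y in [(0,0)]]
print("fin top px",[W.proj(np.array([pt[0]+c*x-s*y,pt[1]+s*x+c*y,z]))[0].round(1).tolist() for x,y,z in((-.013,-.008,.085),(.013,-.008,.085),(.013,.008,.085),(-.013,.008,.085),(.133,-.045,.032),(.133,.045,.032))])
E
```

```text
time: 11.83
tool_pos: [0.4796, -0.283, 0.1652]
tool_rot: [-0.001, 0.992, -0.122, -0.005]
contact_force: [0.4, 0.2, 0.4]
gripper_width: 1.0
turn total [-0.04  0.64  0.5 ] n>= 1.0
shift after turn (tool) [0.0018 0.0197 0.0152] shift before turn [0.0018 0.0198 0.0152]  world [-0.0032 -0.0195 -0.0152] target [ 0.4764 -0.3025  0.15  ]
fin top px [[318.7, 229.1], [320.2, 193.3], [296.5, 193.2], [295.8, 229.0], [371.1, 10.3], [244.3, 9.8]]
```

View pics/w7.png

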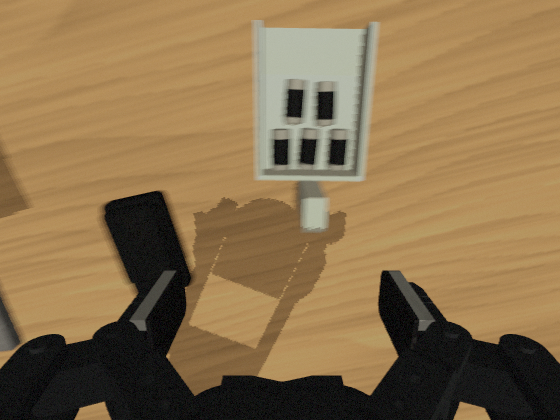

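View pics/s7.png

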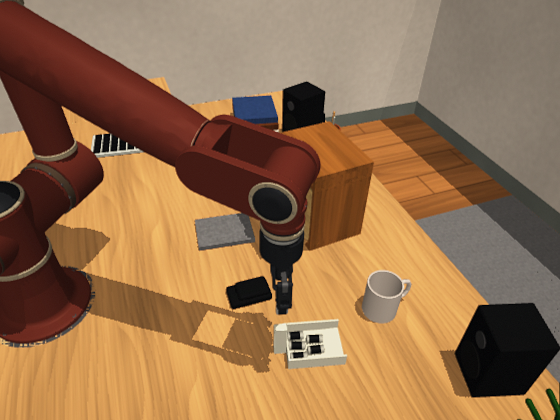

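```bash
python3 -m creep '[[0,0.6,0.5,0.001,0.0,0,1],[0,0,0,0,0,0,1]]'
cat > look.py <<'E'
from plan import *
import sys
Rt=Rtool(pt[2],0);show(np.array([pt[0],pt[1],float(sys.argv[2])]),Rt)
cv2.imwrite("pics/%s.png"%sys.argv[1],manip.grab_frame("wrist"))
W=Cam("wrist");c,s=np.cos(pt[2]),np.sin(pt[2])
print("fin top px",[W.proj(np.array([pt[0]+c*x-s*y,pt[1]+s*x+c*y,z]))[0].round(1).tolist() for x,y,z in((-.013,-.008,.085),(.013,-.008,.085),(.013,.008,.085),(-.013,.008,.085),(.133,-.045,.032),(.133,.045,.032),(.013,-.045,.032),(.013,.045,.032))])
E
python3 look.py w8 .11
```

```text
time: 12.1
tool_pos: [0.4813, -0.2812, 0.1668]
tool_rot: [-0.001, 0.992, -0.127, -0.001]
contact_force: [0.2, 0.6, 0.0]
gripper_width: 0.994
turn total [-0.07  0.08 -0.01] n>= 1.0
shift after turn (tool) [0.0005 0.0218 0.0568] shift before turn [0.0006 0.0219 0.0568]  world [-0.005  -0.0213 -0.0568] target [ 0.4764 -0.3025  0.11  ]
fin top px [[322.8, 232.8], [324.2, 198.1], [301.3, 198.1], [300.6, 232.8], [371.8, 22.7], [250.3, 22.6], [360.1, 181.2], [254.2, 181.2]]
```

View pics/w8.png

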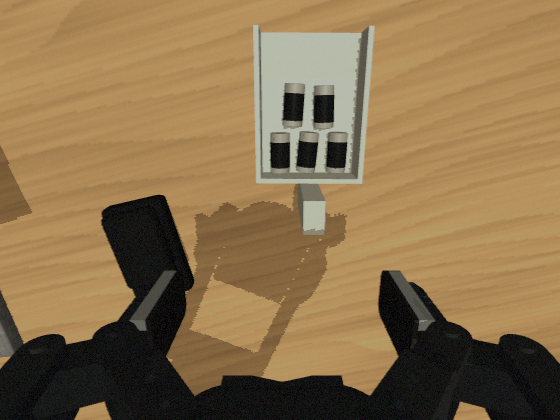

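```bash
python3 -m creep '[[0,0,0,0,0.011,0.01,1],[0,0,0,0,0.011,0.025,1],[0,0,0,0,0,0.025,1],[0,0,0,0,0,0.025,1],[0,0,0,0,0,0.02,1],[0,0,0,0,0,0.012,1],[0,0,0,0,0,0.006,1],[0,0,0,0,0,0,1]]'; python3 look.py w9 .041
```

```text
time: 12.82
tool_pos: [0.4752, -0.3024, 0.0432]
tool_rot: [-0.001, 0.992, -0.126, -0.002]
contact_force: [-0.8, 1.0, -0.6]
gripper_width: 1.001
turn total [-0.07  0.22  0.05] n>= 1.0
shift after turn (tool) [ 0.0012 -0.0002  0.0022] shift before turn [ 0.0012 -0.0002  0.0022]  world [ 0.0012 -0.0001 -0.0022] target [ 0.4764 -0.3025  0.041 ]
fin top px [[300.3, 355.1], [301.6, 293.8], [255.6, 293.8], [257.2, 355.1], [394.6, -50.4], [163.3, -50.6], [369.7, 235.8], [189.2, 235.8]]
```

View pics/w9.png

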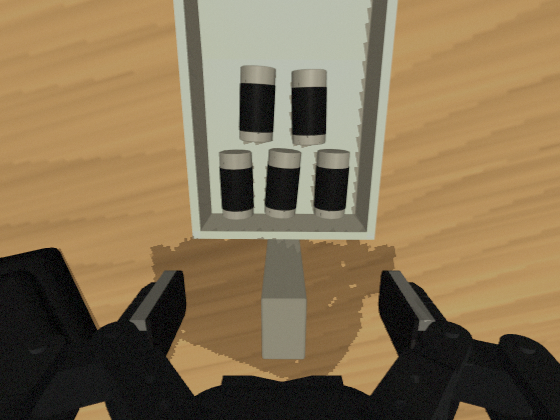

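The fin's top (columns 262–304) is centred between the pads, and the five cells lie in the tray. I'll close now and lift a little.

```bash
python3 -m creep '[[0,0,0,0.001,0,0.001,0],[0,0,0,0,0,0,0],[0,0,0,0,0,0,0],[0,0,0,0,0,0,0],[0,0,0,0,0,0,0],[0,0,0,0,0,0,0],[0,0,0,0,0,0,0],[0,0,0,0,0,-0.003,0],[0,0,0,0,0,-0.008,0],[0,0,0,0,0,-0.01,0],[0,0,0,0,0,-0.01,0],[0,0,0,0,0,-0.005,0],[0,0,0,0,0,0,0]]'; python3 look.py w10 .041
python3 - <<'E'
from plan import *
cv2.imwrite("pics/s10.png",cv2.resize(manip.grab_frame("side")[240:400,200:400],None,fx=3.7,fy=3.7))
E
```

```text
time: 13.95
tool_pos: [0.4778, -0.3045, 0.0819]
tool_rot: [0.001, 0.992, -0.126, 0.001]
contact_force: [0.4, -0.0, -2.7]
gripper_width: 0.178
turn total [ 0.08 -0.09  0.  ] n>= 1.0
shift after turn (tool) [-0.0019 -0.0015  0.0409] shift before turn [-0.002  -0.0016  0.0409]  world [-0.0015  0.002  -0.0409] target [ 0.4764 -0.3025  0.041 ]
fin top px [[295.0, 303.1], [295.7, 253.1], [260.3, 253.2], [261.4, 303.1], [369.0, -14.1], [187.1, -14.1], [353.4, 215.6], [204.2, 215.7]]
```

View pics/w10.png

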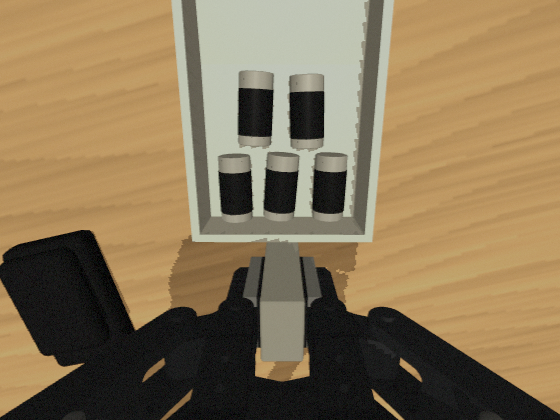

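View pics/s10.png

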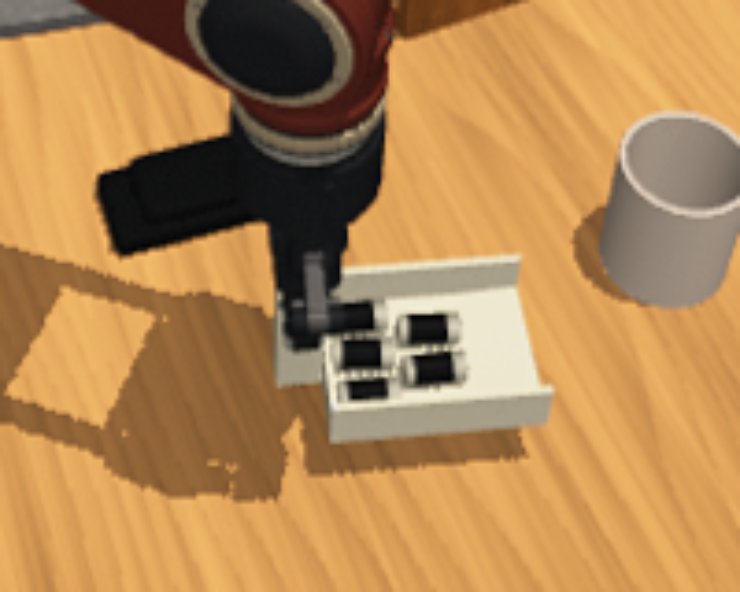

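```bash
python3 -m creep '[[0,1,0,0,0,-0.008,0],[0,1.5,0,0,0,-0.016,0],[0,1.5,0,0,0,-0.022,0],[0,1.5,0,0,0,-0.025,0],[0,1.5,0,0,0,-0.025,0],[0,1,0,0,0,-0.025,0],[0,0,0,0,0,-0.025,0],[0,0,0,0,0,-0.022,0],[0,0,0,0,0,-0.014,0],[0,0,0,0,0,-0.006,0],[0,0,0,0,0,0,0]]'
python3 - <<'E'
from plan import *
t,Rt=pourTCP(-8,(-.07,0,.24));show(t,Rt); p,Rc,s=pose(); print(s["joint_pos"].round(3))
E
```

```text
time: 14.97
tool_pos: [0.4601, -0.2996, 0.2679]
tool_rot: [0.009, 0.99, -0.126, 0.069]
contact_force: [0.2, -0.6, -1.9]
gripper_width: 0.181
turn total [  2.75   0.   -19.26] n>= 3.0
shift after turn (tool) [ 0.0042 -0.3332  0.0121] shift before turn [-0.106  -0.3162 -0.0036]  world [-0.0228  0.3325 -0.0114] target [0.4374 0.0329 0.2564]
[-0.746 -0.239  1.83   0.066  1.428  1.073]
```

```bash
python3 -m creep '[[0,0,0,-0.003,-0.008,0,0],[0,0,0,-0.006,-0.017,0,0],[0,0,0,-0.008,-0.025,0,0],[0,0,0,-0.009,-0.028,0,0],[0,0,0,-0.009,-0.028,0,0],[0,0,0,-0.009,-0.028,0,0],[0,0,0,-0.009,-0.028,0,0],[0,0,0,-0.009,-0.028,0,0],[0,0,0,-0.009,-0.028,0,0],[0,0,0,-0.009,-0.028,0,0],[0,0,0,-0.009,-0.026,-0.001,0],[0,0,0,-0.008,-0.022,-0.001,0],[0,0,0,-0.006,-0.014,-0.001,0],[0,0,0,-0.003,-0.008,0,0]]'
python3 -m creep '[[0.4,0,-2,0,0,0,0],[0.6,0,-4,0,0,0,0],[0.6,0,-4,0,0,0,0],[0.6,0,-4,0,0,0,0],[0.5,0,-3.5,0,0,0,0],[0,0,-1.8,0,0,0,0],[0,0,0,0,0,0,0]]'
cat > look2.py <<'E'
from plan import *
import sys
t,Rt=pourTCP(float(sys.argv[2]),(-.07,0,float(sys.argv[3])));show(t,Rt); p,Rc,s=pose(); print(s["joint_pos"].round(3))
for n in ("wrist","side","scene"):
    cv2.imwrite("pics/%s_%s.png"%(n[:2],sys.argv[1]),manip.grab_frame(n))
a=cv2.imread("pics/si_%s.png"%sys.argv[1])[80:280,160:400];b=cv2.imread("pics/sc_%s.png"%sys.argv[1])[120:320,180:420]
cv2.imwrite("pics/c_%s.png"%sys.argv[1],cv2.resize(np.vstack([a,b]),None,fx=1.5,fy=1.5,interpolation=2) if 0 else np.hstack([cv2.resize(a,None,fx=1.66,fy=1.66,interpolation=2),cv2.resize(b,None,fx=1.66,fy=1.66,interpolation=2)]))
E
python3 look2.py a -8 .24
```

```text
time: 16.13
tool_pos: [0.4356, 0.0355, 0.2524]
tool_rot: [0.008, 0.99, -0.125, 0.066]
contact_force: [-0.5, -0.6, -2.5]
gripper_width: 0.183
time: 16.72
tool_pos: [0.4364, 0.033, 0.2531]
tool_rot: [-0.004, 0.997, 0.043, 0.068]
contact_force: [-0.4, -0.4, -2.2]
gripper_width: 0.18
turn total [-0.08  0.23  0.01] n>= 1.0
shift after turn (tool) [ 0.0014  0.0001 -0.0031] shift before turn [ 0.0014  0.0001 -0.0032]  world [ 0.001  -0.      0.0033] target [0.4374 0.0329 0.2564]
[-0.113 -0.542  2.076  0.028  1.475  1.371]
```

View pics/wr_a.png

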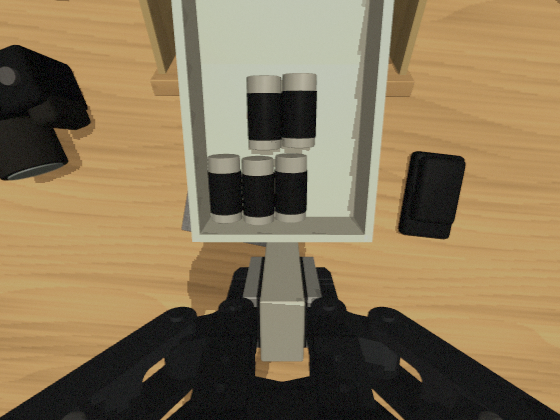

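View pics/c_a.png

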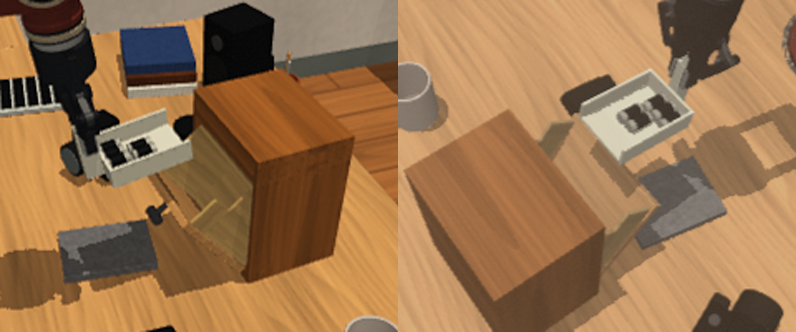

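The tray is level over the bin, with its mouth past the front edge and all five cells in it. I'll go to φ=0 with the mouth low, then pivot about the mouth.

```bash
sed -i 's/(-.07,0,float/(-.06,0,float/' look2.py
python3 - <<'E'
from plan import *
t,Rt=pourTCP(0,(-.06,0,.205));show(t,Rt)
E
```

```text
turn total [-0.07 -7.85 -0.03] n>= 2.0
shift after turn (tool) [0.0143 0.0002 0.0136] shift before turn [0.0123 0.0002 0.0155]  world [ 0.0142  0.001  -0.0136] target [0.4509 0.0341 0.2403]
```

```bash
python3 -m creep '[[0,-2,0,0.003,0,0.003,0],[0,-2,0,0.004,0,0.004,0],[0,-2,0,0.004,0,0.004,0],[0,-1.8,0,0.003,0,0.003,0],[0,-2,0,0.0012,0,-0.0046,0],[0,-4,0,0.0025,0,-0.0093,0],[0,-4,0,0.0025,0,-0.0093,0],[0,-4,0,0.0025,0,-0.0093,0],[0,-4,0,0.0025,0,-0.0093,0],[0,-2,0,0.0012,0,-0.0046,0],[0,0,0,0,0,0,0]]'; python3 look2.py b 20 .205
```

```text
time: 17.78
tool_pos: [0.4725, 0.0361, 0.2859]
tool_rot: [0.007, 0.984, 0.043, -0.172]
contact_force: [0.5, -0.8, -3.5]
gripper_width: 0.181
turn total [-0.03 -0.14  0.03] n>= 1.0
shift after turn (tool) [-0.0007  0.0001  0.0027] shift before turn [-0.0007  0.0001  0.0027]  world [-0.0016 -0.0002 -0.0023] target [0.4709 0.0358 0.2837]
[-0.053 -0.101  1.701 -0.049  1.885  1.424]
```

View pics/wr_b.png

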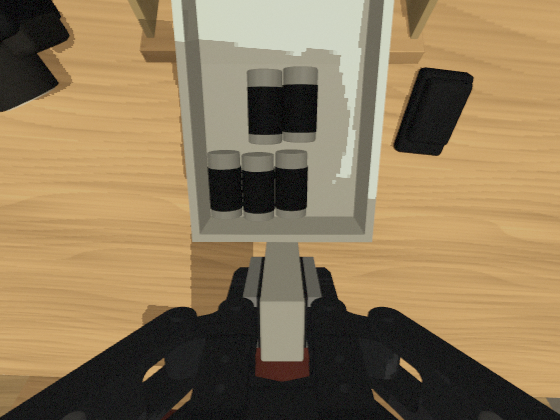

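View pics/c_b.png

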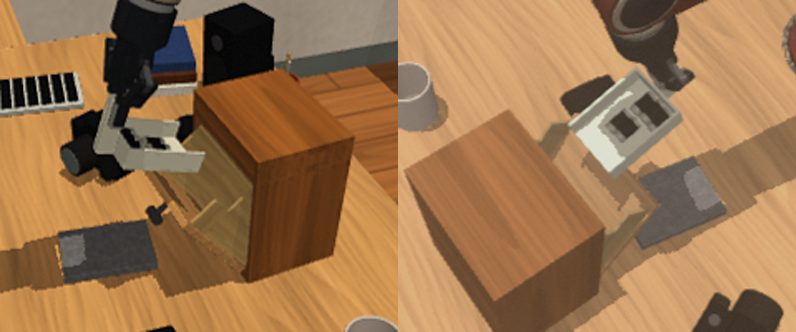

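```bash
python3 -m creep '[[0,-3,0,0.0024,0,-0.006,0],[0,-4,0,0.0032,0,-0.0083,0],[0,-4,0,0.0032,0,-0.0083,0],[0,-4,0,0.0032,0,-0.0083,0],[0,-4,0,0.0032,0,-0.0083,0],[0,-4,0,0.0032,0,-0.0083,0],[0,-4,0,0.0032,0,-0.0083,0],[0,-4,0,0.0032,0,-0.0083,0],[0,-1,0,0.0008,0,-0.002,0],[0,0,0,0,0,0,0],[0,0,0,0,0,0,0]]'; python3 look2.py c 52 .195
```

```text
time: 18.85
tool_pos: [0.5277, 0.041, 0.3262]
tool_rot: [0.018, 0.899, 0.039, -0.436]
contact_force: [1.0, -0.3, -1.4]
gripper_width: 0.178
turn total [-0.   -0.23  0.06] n>= 1.0
shift after turn (tool) [0.0049 0.0002 0.0014] shift before turn [0.0049 0.0002 0.0014]  world [ 0.0019 -0.0001 -0.0047] target [0.5296 0.0409 0.3215]
[-0.019  0.344  1.3   -0.122  2.395  1.415]
```

View pics/wr_c.png

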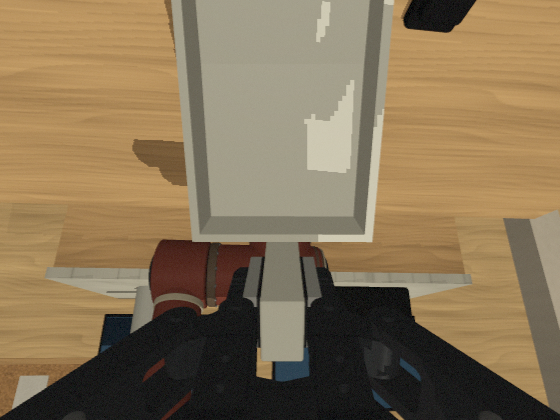

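View pics/c_c.png

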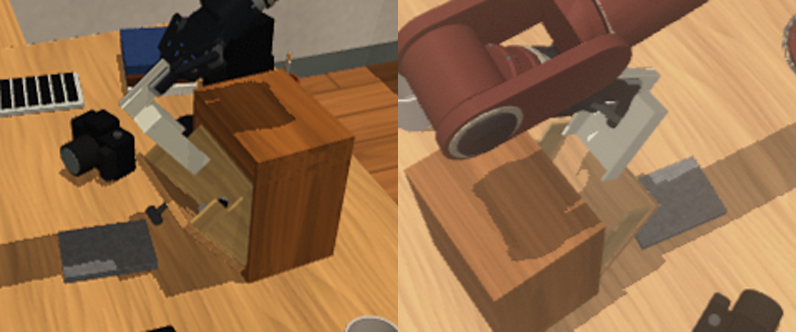

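The tray's floor is bare and the force fell to about 1.4 N, so it is empty. I'll lift, un-tilt about the mouth, then check the bin.

```bash
python3 -m creep '[[0,0,0,0,0,0,0],[0,0,0,0,0,0,0],[0,0,0,-0.008,0,-0.006,0],[0,0,0,-0.016,0,-0.012,0],[0,3,0,-0.0019,0,0.007,0],[0,6,0,-0.0038,0,0.0139,0],[0,6,0,-0.0038,0,0.0139,0],[0,6,0,-0.0038,0,0.0139,0],[0,6,0,-0.0038,0,0.0139,0],[0,6,0,-0.0038,0,0.0139,0],[0,6,0,-0.0038,0,0.0139,0],[0,6,0,-0.0038,0,0.0139,0],[0,5,0,-0.003,0,0.0116,0],[0,2,0,-0.001,0,0.005,0]]'
python3 - <<'E'
from plan import *
p,Rc,s=pose(); t,Rt=pourTCP(0,(-.06,0,.225)); show(t,Rt)
# plan back
Rt=Rtool(pt[2],0);show(np.array([pt[0],pt[1],.2]),Rt)
cv2.imwrite("pics/wr_d.png",manip.grab_frame("wrist"))
E
```

```text
time: 20.17
tool_pos: [0.4419, 0.0338, 0.2686]
tool_rot: [-0.0, 0.999, 0.043, 0.002]
contact_force: [0.5, -0.1, -0.7]
gripper_width: 0.177
turn total [-0.04 -0.28  0.03] n>= 1.0
shift after turn (tool) [0.009  0.0005 0.0083] shift before turn [0.0089 0.0005 0.0084]  world [ 0.009   0.0003 -0.0083] target [0.4509 0.0341 0.2603]
turn total [-0.09 -0.27 19.49] n>= 3.0
shift after turn (tool) [0.1177 0.3169 0.0686] shift before turn [0.0049 0.3381 0.0684]  world [ 0.0344 -0.3363 -0.0686] target [ 0.4764 -0.3025  0.2   ]
```

View pics/wr_d.png

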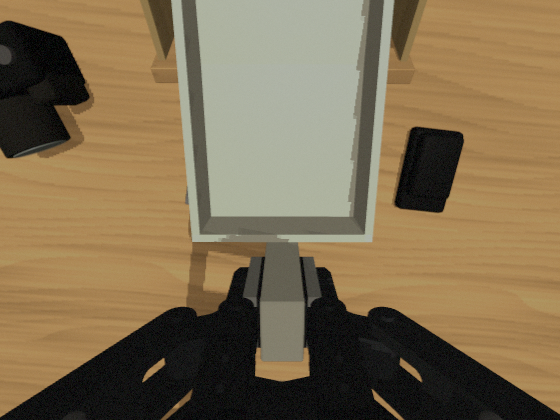

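```bash
python3 -m creep '[[0,0,0,0,0.015,0,0],[0,0,0,0,0.03,0,0],[0,0,0,0,0.035,0,0],[0,0,0,0,0.038,0,0],[0,0,0,0,0.038,0,0],[0,0,0,0,0.038,0,0],[0,0,0,0,0.038,0,0],[0,0,0,0.001,0.038,0,0],[0,0,0,0.002,0.034,0,0],[0,0,0,0.002,0.022,0,0],[0,0,0,0,0.012,0,0],[0,0,5,0,0,0,0],[0,0,6,0,0,0,0],[0,0,6,0,0,0,0],[0,-0.3,2.5,0,0,0,0],[0,0,0,0,0,0,0]]'
python3 - <<'E'
from plan import *
Rt=Rtool(pt[2],0);show(np.array([pt[0],pt[1],.0415]),Rt)
for n in ("wrist","side","scene"): cv2.imwrite("pics/%s_e.png"%n[:2],manip.grab_frame(n))
a=cv2.imread("pics/si_e.png")[120:260,250:390];b=cv2.imread("pics/sc_e.png")[180:320,200:340]
cv2.imwrite("pics/c_e.png",np.hstack([cv2.resize(a,None,fx=2.8,fy=2.8,interpolation=2),cv2.resize(b,None,fx=2.8,fy=2.8,interpolation=2)]))
E
```

```text
time: 21.55
tool_pos: [0.4786, -0.3019, 0.2692]
tool_rot: [-0.001, 0.992, -0.126, -0.002]
contact_force: [0.8, 0.4, -2.1]
gripper_width: 0.181
turn total [-0.12  0.23  0.  ] n>= 1.0
shift after turn (tool) [-0.002   0.0011  0.2277] shift before turn [-0.0011  0.0016  0.2277]  world [-0.0023 -0.0006 -0.2277] target [ 0.4764 -0.3025  0.0415]
```

View pics/c_e.png

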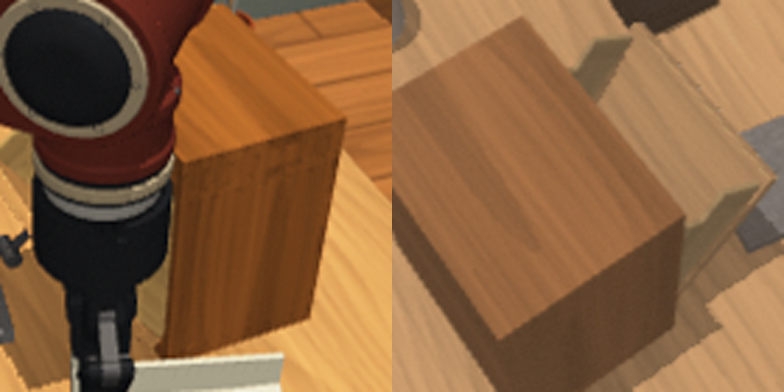

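View pics/si_e.png

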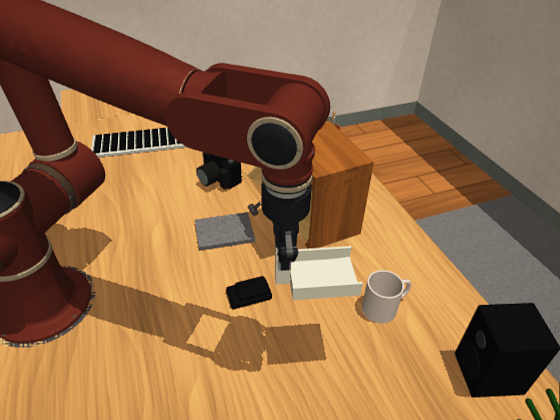

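```bash
python3 -m creep '[[0,0.2,0,-0.001,0.001,0.012,0],[0,0,0,-0.001,0,0.025,0],[0,0,0,0,0,0.03,0],[0,0,0,0,0,0.03,0],[0,0,0,0,0,0.03,0],[0,0,0,0,0,0.03,0],[0,0,0,0,0,0.025,0],[0,0,0,0,0,0.018,0],[0,0,0,0,0,0.01,0],[0,0,0,0,0,0.005,0],[0,0,0,0,0,0,0]]'
python3 -m creep '[[0,0,0,0,0,0.003,0],[0,0,0,0,0,0.002,0],[0,0,0,0,0,0,0]]'
```

```text
time: 22.62
tool_pos: [0.4758, -0.3022, 0.0525]
tool_rot: [-0.001, 0.992, -0.126, -0.001]
contact_force: [-0.0, -0.4, -0.7]
gripper_width: 0.182
time: 22.87
tool_pos: [0.477, -0.3032, 0.0496]
tool_rot: [-0.0, 0.992, -0.127, 0.001]
contact_force: [-0.2, -0.3, -0.8]
gripper_width: 0.183
```

```bash
python3 -m creep '[[0,0,0,0,0,0.003,0],[0,0,0,0,0,0.002,0],[0,0,0,0,0,0,0],[0,0,0,0,0,0,0]]';python3 -m creep '[[0,0,0,0,0,0.001,0],[0,0,0,0,0,0.001,0],[0,0,0,0,0,0,0],[0,0,0,0,0,0,0]]'
python3 - <<'E'
from plan import *
cv2.imwrite("pics/s_f.png",cv2.resize(manip.grab_frame("side")[260:400,220:400],None,fx=4,fy=4,interpolation=2))
E
```

```text
time: 23.2
tool_pos: [0.4766, -0.3029, 0.0439]
tool_rot: [-0.001, 0.992, -0.127, 0.001]
contact_force: [0.2, -0.0, -1.4]
gripper_width: 0.175
time: 23.53
tool_pos: [0.4768, -0.3028, 0.0439]
tool_rot: [-0.001, 0.992, -0.126, 0.0]
contact_force: [-4.5, 3.9, 11.0]
gripper_width: 0.181
```

View pics/s_f.png

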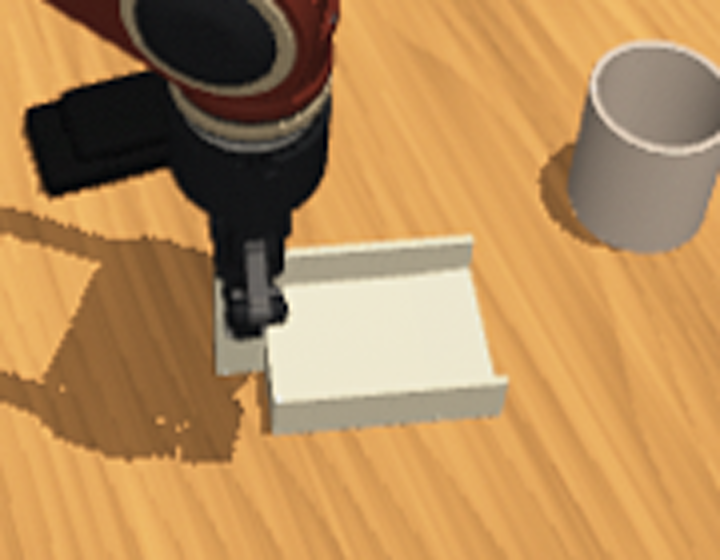

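The tray is empty, level and in contact with the desk (+11 N). I'll release and rise.

```bash
python3 -m creep '[[0,0,0,0,0,-0.001,0],[0,0,0,0,0,0,0.4],[0,0,0,0,0,0,0.8],[0,0,0,0,0,0,1],[0,0,0,0,0,0,1],[0,0,0,0,0,0,1],[0,0,0,0,0,-0.008,1],[0,0,0,0,0,-0.02,1],[0,0,0,0,0,-0.03,1],[0,0,0,0,0,-0.03,1],[0,0,0,0,0,-0.03,1],[0,0,0,0,0,-0.03,1],[0,0,0,0,0,-0.03,1],[0,0,0,-0.02,0.02,-0.03,1],[0,0,0,-0.03,0.03,-0.02,1],[0,0,0,-0.03,0.03,0,1],[0,0,0,-0.03,0.03,0,1],[0,0,0,-0.02,0.02,0,1],[0,0,0,0,0,0,1]]'
python3 - <<'E'
from plan import *
for n in ("wrist","side","scene"): cv2.imwrite("pics/%s_g.png"%n[:2],manip.grab_frame(n))
E
```

```text
time: 25.17
tool_pos: [0.3195, -0.3952, 0.2691]
tool_rot: [0.0, 0.992, -0.129, -0.0]
contact_force: [-0.2, -0.3, 0.3]
gripper_width: 1.002
```

View pics/si_g.png

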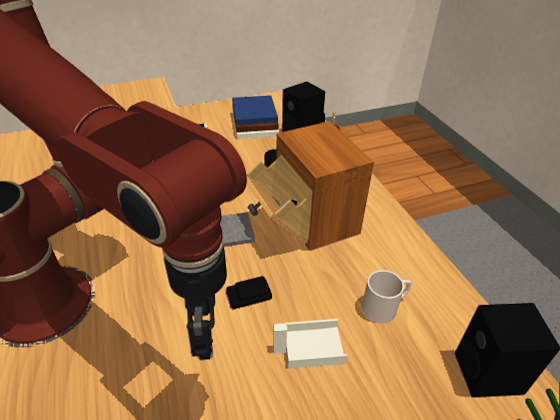

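View pics/sc_g.png

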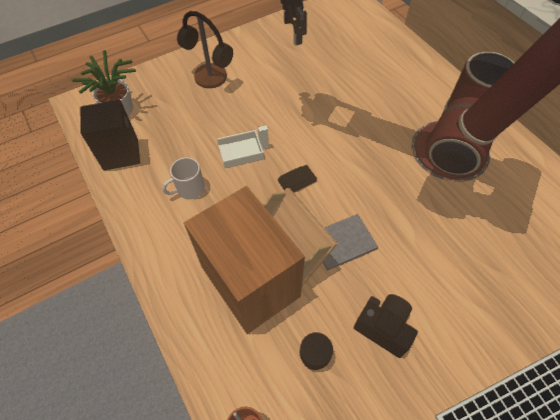

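The tray stands at its spot, empty, and the bystanders look unmoved. I'll look into the bin to count the cells.

Run:
```python
from plan import *
show(np.array([.46,.035,.34]),Rtool(pc[2],10))
```

```text
turn total [  1.62   9.82 -19.46] n>= 3.0
shift after turn (tool) [ 0.1828 -0.4147 -0.0403] shift before turn [ 0.0247 -0.4487 -0.0707]  world [0.1368 0.428  0.0714] target [0.46  0.035 0.34 ]
```

```bash
python3 -m creep '[[0,0,0,0.002,-0.02,-0.02,1],[0,0,0,0.002,-0.035,-0.02,1],[0,0,0,0.002,-0.04,-0.02,1],[0,0,0,0.002,-0.04,-0.01,1],[0,0,0,0.002,-0.04,0,1],[0,0,0,0.002,-0.04,0,1],[0,0,0,0.002,-0.04,0,1],[0,0,0,0.002,-0.04,0,1],[0,0,0,0.002,-0.04,0,1],[0,0,0,0.002,-0.04,0,1],[0,0,0,0.002,-0.04,0,1],[0,0,0,0.002,-0.034,0,1],[0.4,2.5,-4.9,0,0,0,1],[0.4,2.5,-4.9,0,0,0,1],[0.4,2.5,-4.9,0,0,0,1],[0.4,2.5,-4.9,0,0,0,1],[0,0,0,0,0,0,1]]'
python3 - <<'E'
from plan import *
im=manip.grab_frame("wrist"); cv2.imwrite("pics/w_h.png",im)
W=Cam("wrist")
for k in manip.cut_out("cell0_mid","wrist"): print(round(k["confidence"],2),np.round(k["rect"]))
for th in (.6,.65,.68):
    print(th,[W.proj(loc(binpt(x,z,th,y)))[0].round(1).tolist() for x,z,y in((-.012,.165,-.094),(-.012,.165,.094),(0,.165,-.094),(-.045,.13,0),(.1,.12,-.085))])
print("cab face top",W.proj(loc((0,-.106,.24))),W.proj(loc((0,.106,.24))))
E
```

```text
time: 26.73
tool_pos: [0.4576, 0.0344, 0.3377]
tool_rot: [-0.004, 0.995, 0.046, 0.089]
contact_force: [-0.1, 0.5, -0.7]
gripper_width: 1.003
0.85 [295.  38. 313.  71.]
0.6 [[376.2, 131.8], [185.7, 131.2], [378.6, 120.6], [281.0, 142.5], [379.8, -10.6]]
0.65 [[374.5, 138.8], [187.4, 138.2], [376.9, 128.3], [281.0, 146.3], [379.6, -1.2]]
0.68 [[373.4, 142.8], [188.5, 142.1], [375.9, 132.7], [281.0, 148.5], [379.4, 4.5]]
cab face top [[434.26394424 -32.31547867]] [[128.1429404  -33.65391517]]
```

View pics/w_h.png

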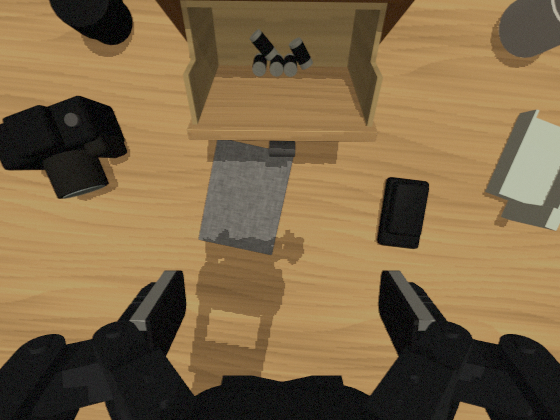

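The wrist view shows all five cells in the bin around (260–300, 40–70). The front edge is at row 139, which matches 0.65 rad. One last check that the bystanders haven't moved, then I'll hand in.

Run:
```python
from plan import *
im=manip.grab_frame("scene")
a=cv2.imread("pics/scene0.png"); 
for n,(x0,y0,x1,y1) in dict(camera=(350,290,422,362),lens=(295,330,338,372),mug=(160,152,208,200),mouse=(275,163,315,195),notebook=(340,215,380,268)).items():
    t=a[y0:y1,x0:x1]; r=cv2.matchTemplate(im[y0-6:y1+6,x0-6:x1+6],t,cv2.TM_CCOEFF_NORMED); _,v,_,l=cv2.minMaxLoc(r); print(n,round(v,3),l[0]-6,l[1]-6)
s=manip.state(); print(s["time"],s["contact_force"].round(1),np.abs(s["joint_vel"]).max())
manip.job_done()
```

```text
camera 1.0 0 0
lens 0.999 0 0
mug 0.999 0 0
mouse 0.955 0 0
notebook 0.695 0 0
26.8833 [-0.9 -0.2 -0.2] 0.011427791954268102
the job is handed in; nothing more can be done
```

The bin is open at its stop, all five batteries are in it, and the empty tray is back on the desk. I handed the job in at about 27 s of the 64 s.

- **Bin:** I pinched the pull by its ends and drew it out until it stopped moving. The pull force had risen to about 26 N. After the pour, the front's edge in the wrist picture still matched 0.65 rad.
- **Pour:** I dry-ran the pour pose with an empty gripper, then tipped the tray to 52° over the bin. The last wrist picture shows all five cells inside it. The network confirmed only one of them, so the count of five is by eye.
- **Tray:** it stands level and empty, released at its original spot clear of the cabinet. Side and scene pictures show it resting flat.
- **Bystanders:** template matching against the first picture gave zero shift for all five. The notebook's match was weak (0.70), probably because the arm's and bin's shadows lay across it. Its position looks unchanged to the eye.
- **Forces and joints:** forces reached 49 N on the wrist while I pulled the bin, most of it sideways or along the fingers. I did not see the gripper's body touch anything. Joint 3 read 2.584 rad, against its quoted 2.58 limit, for one moment after I let go of the pull. I take that as rounding of the limit, but I could not confirm it.

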